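Clear the coil tester: coils back to their own pockets

TASK

Slide the two copper-wound coils off the upright spindle of the coil tester, the yellow one on top and the blue one under it, and put each back into the pocket of its own colour on the slanted rack, fully home on the pocket's floor. Lower them in gently, without dropping them, and do not disturb the green and white coils parked in the rack or the tools, can and jar on the bench.

Things in the scene. Friction and masses are not known exactly. Their poses are not given: they have to be found in the camera images.
- yellow_coil: wound solenoid coil, 60 mm diameter and 60 mm long: copper winding between two yellow end flanges, smooth all round its side, bore 22 mm, about 0.4 kg. Origin at its centre, z along its axis. At the start the upper of the two coils stacked on the tester's spindle, which reaches 18 mm into it.
- blue_coil: wound solenoid coil, 60 mm diameter and 60 mm long: copper winding between two blue end flanges, smooth all round its side, bore 22 mm, about 0.4 kg. Origin at its centre, z along its axis. At the start the lower of the two coils on the spindle, whose tip stands 18 mm above this coil's top.
- yellow_seat (a point): yellow pocket of the rack, empty at the start: yellow plastic, square inside, 68 x 68 mm, walls 4 mm thick and 18 mm high. This point is where a coil's centre comes when fully home, 30 mm above the middle of the floor. z points out of the pocket, square to its floor (30 degrees from vertical, leaning to the rack's front); x up the slope, y along the rack
- blue_seat (a point): blue pocket of the rack, empty at the start: blue plastic, square inside, 68 x 68 mm, walls 4 mm thick and 18 mm high. This point is where a coil's centre comes when fully home, 30 mm above the middle of the floor. z points out of the pocket, square to its floor (30 degrees from vertical, leaning to the rack's front); x up the slope, y along the rack
- tester: coil tester, fixed: blue base 120 (x) x 130 (y) x 25 mm high; upright steel spindle at its middle, 16 mm diameter, tip 103 mm above the bench; two terminal pillars, black and red, 16 mm diameter, 50 mm either side of the spindle along y, up to 100 mm above the bench, too near the lower coil for a finger between. Origin: middle of the underside, z up
- rack: grey rack, fixed left or right of the tester, 428 mm long (y), 130 mm deep, front to -x: four coloured pockets along y, pitch 92 mm, any order, floor centres 70 mm above the bench. Above them an aluminium lamp bar along y, 20 mm diameter, axis 268 mm high at x = +13 mm, in the way of a vertical tool; end posts 20 x 12 mm at x = +40, y = +-207 mm, 278 mm high. Origin: middle of the underside
- green_coil: wound solenoid coil, 60 mm diameter and 60 mm long: copper winding between two green end flanges, smooth all round its side, bore 22 mm, about 0.4 kg. Origin at its centre, z along its axis. Parked in the green pocket; leave it.
- white_coil: wound solenoid coil, 60 mm diameter and 60 mm long: copper winding between two white end flanges, smooth all round its side, bore 22 mm, about 0.4 kg. Origin at its centre, z along its axis. Parked in the white pocket; leave it.
- spray_can: steel spray can with blue band, 52 mm diameter, 125 mm high, standing on the bench. Origin: middle of the underside. Leave it.
- tape_measure: yellow and black tape measure, 70 (x) x 36 (y) x 65 mm high, standing just in front (-x) of the tester. Origin: middle of the underside. Leave it.
- wrench: steel wrench 150 mm long, lying in front of the rack, along its x. Leave it.
- hammer: hammer 280 mm long, lying on the right of the bench, along its x. Leave it.
- screwdriver: screwdriver 200 mm long, lying on the left of the bench, along its x. Leave it.
- bolt_jar: amber glass jar, 66 mm diameter, 90 mm high, standing at the back. Origin: middle of the underside. Leave it.
Mind the look-alikes: they are no part of the job. What is shaped like the yellow_coil but black, pink or red is not meant.

How it is judged (in metres and radians):
On the way, in this order (a step that is already met when the one before it is completed fails the run):
1. one of the two coils is fully home in the pocket of its own colour (((distance between yellow_coil and yellow_seat below 0.01 m and angle between the z axis of yellow_coil and the z axis of yellow_seat, either way round below 0.12 rad) or (distance between blue_coil and blue_seat below 0.01 m and angle between the z axis of blue_coil and the z axis of blue_seat, either way round below 0.12 rad))), for 0.2 s.
2. both coils are fully home in the pockets of their own colours (distance between yellow_coil and yellow_seat below 0.01 m and angle between the z axis of yellow_coil and the z axis of yellow_seat, either way round below 0.12 rad and distance between blue_coil and blue_seat below 0.01 m and angle between the z axis of blue_coil and the z axis of blue_seat, either way round below 0.12 rad), for 0.2 s.
At the end, for the whole second after the job is handed in: The yellow coil is in the yellow pocket and the blue coil in the blue pocket, each with its centre within 10 mm of the pocket's seat point and its axis within 0.12 rad (7 degrees) of the pocket's, both released and at rest (under 0.02 m/s) (all of step 2 and linear speed of each of yellow_coil, blue_coil below 0.02 m/s); the robot touches nothing.
It fails at once if the spray can, wrench, hammer, screwdriver, bolt jar or tape measure is pushed more than 30 mm from its place (distance of any of spray_can, wrench, hammer, screwdriver, bolt_jar, tape_measure from where it was at the start of the episode above 0.03 m).
It fails at once if the spray can, bolt jar or tape measure is knocked over (angle between any of spray_can, bolt_jar, tape_measure's own z axis and vertical above 0.6 rad).
It fails at once if the parked green or white coil is moved more than 12 mm (distance of any of green_coil, white_coil from where it was at the start of the episode above 0.012 m).
It fails at once if the yellow or blue coil is dropped (falls faster than 0.6 m/s, as from about 18 mm, with no finger touching it) ((linear speed of yellow_coil above 0.6 m/s and contact force between the fingers and yellow_coil below 0.05 N) or (linear speed of blue_coil above 0.6 m/s and contact force between the fingers and blue_coil below 0.05 N)).
It also fails if it takes over 72 s, if anything falls off the work surface, if the arm or the gripper's body presses on something with over 40 N, if the wrist force passes 120 N, or if a joint passes its speed limit or range.

ROBOT

A 6-joint arm with a two-finger parallel gripper is mounted at the origin on the work surface. World frame = base frame: x ahead of the robot, y to its left, z up, the work surface at z = 0. Lengths are in m, angles in degrees, forces in N, time in s.
With the tool pointing down it reaches from about 0.425 to 0.925 m from the base axis. Payload 12.5 kg.
Tool frame: the origin (TCP) lies on the centre line of the jaws, within the pads' length; the fingertips stand ctrl.tip_extent ahead of it and the grasp point (between the pads) lies 6 mm ahead of it (ctrl.tip_extent is the distance from the TCP to the fingertips, in m); z points along the fingers, y is the direction in which the jaws open and shut (so a half turn about z gives the same grasp; the last joint's range is limited). The gripper opens to 85 mm and grips with 20 to 120 N. Pads are 22 mm wide; open, the fingers measure 114 mm over their backs; the gripper's body (76 mm by 85 mm) begins 54 mm behind the grasp point. The pads swing forward as they close: fully open they stand 13 mm farther back than shut.
Start: joints at [-83.228, 28.126, 89.318, -0, 62.55, -6.05], TCP at [0.139, -0.609, 0.256] pointing down, gripper open.
Joint ranges: [-177.58, 177.58], [-47.91, 125.51], [2.72, 160], [-65.01, 245.01], [3.68, 167.84], [-153.87, 153.87]. Speed limits (degrees/s): [127.2, 127.2, 159.86, 180, 180, 180].

INTERFACE

Orientations are given as [roll, pitch, yaw] about the fixed x, y, z axes, in that order (R = Rz(yaw) Ry(pitch) Rx(roll)).
In Python, from bench import monitor, eyes, ctrl gives the robot as it stands.
- The arm moves only by the tool move_arm, never from a script. Its argument "deltas" is a list of rows, each a list of 3 entries, a list of its own where there are three numbers: the shift along the tool's x, y, z in cm, then the turn about the tool's z in degrees, then the closure in counts, from 0 (fully open) to 255 (shut). A call has 1 to 5 rows; each row is the pose to reach, as a shift and turn from the pose commanded when the call began, along the tool's axes at that moment; what a row does not reach only later rows make up. A row lasts 1/12 s, in which the tool goes at most 41.7 mm and 7.16 degrees, less where a joint would pass 70% of its speed; a pose out of reach is approached as far as the arm can. A call with a gripper value outside its range is refused whole. The fingers move at their own pace and stop on an object; "newtons" is the grip in N (left out, the last holds). Time passes only in rows, so rows that repeat a pose let the fingers close. It gives the time, the measured TCP pose, the force and the opening at its end, in the units of the state.
- monitor.sense(): the state, without advancing time (a new reading comes with each control period).
- eyes.snapshot(name): name is "scene" or "top" or "wrist"; returns a dict with "pixels" (420x560x3 uint8, red, green, blue), "depth" (420x560 float32, m along the optical axis (not along the pixel's ray), 0 where there is no reading), "fx", "fy", "cx", "cy" (pixels), "extrinsics" (4x4, takes a point from camera to world coordinates). Camera axes: x right, y down, z forward; pixel columns grow to the right and rows downward; lengths in m; the calibration is good to about 2 mm. A picture is of the moment at which its call begins.
- ctrl.close_job(): hands the job in, once; it reports no verdict.
The state is a dict: "time": time; "joint_positions": joint angles; "joint_vel": joint speeds; "tau": joint torques, N m; "ee_pos": TCP position; "eef_rot": TCP orientation; "ft_force": force on the tool from outside, world axes, zero at the start; "torque": the same for the moment, N m; "grip_width": finger opening in m.
Only numpy, scipy, OpenCV 4.12 (cv2) and the standard library are available. Lean on these libraries where they do the work, as an engineer would, in place of code of your own. Each camera call takes 0.05 s, during which the arm holds its last target.

## Working session

There is one attempt and no reset: what is moved stays moved. The work goes in short steps, Python scripts to look and compute and a tool call to move; the robot and the scene stay as the last step left them, time stands still between calls to the robot, and variables do not carry over. Pictures are saved under pics/ and viewed, and the job is handed in when it is done.

Besides the shell and the picture viewer there is one more tool, called after "Emit:" by a JSON object that holds its "op" and its "data". move_arm: Moves the arm, as the interface text tells. Its arguments: {"type":"object","properties":{"deltas":{"type":"array"},"newtons":{"type":"number"}},"required":["deltas"]}

```bash
ls; mkdir -p pics
cat > h.py <<'E'
import numpy as np, cv2
from bench import monitor, eyes, ctrl
def snap(n,f):
    s=eyes.snapshot(n); cv2.imwrite('pics/'+f+'.png',cv2.cvtColor(s['pixels'],cv2.COLOR_RGB2BGR)); np.savez('pics/'+f+'.npz',**s); return s
def cloud(s):
    d=s['depth']; v,u=np.mgrid[:d.shape[0],:d.shape[1]]
    P=np.stack([(u-s['cx'])/s['fx']*d,(v-s['cy'])/s['fy']*d,d],-1)
    T=np.array(s['extrinsics']); W=P@T[:3,:3].T+T[:3,3]; W[d==0]=np.nan; return W
E
python3 - <<'E'
from h import *
for n in ['scene','top','wrist']:
    s=snap(n,n+'0'); print(n,s['fx'],s['fy'],s['cx'],s['cy']); print(np.round(s['extrinsics'],3))
print(monitor.sense(), ctrl.tip_extent)
E
```

```text
pics
scene 403.1130003614914 403.1130003614914 280.5938580382572 218.16983866097038
[[-0.154  0.748 -0.645  1.208]
 [ 0.988  0.104 -0.114  0.114]
 [-0.018 -0.655 -0.755  0.924]
 [ 0.     0.     0.     1.   ]]
top 421.9583516525612 421.9583516525612 278.7487936931247 209.55458257726187
[[ 1.400e-02 -9.960e-01  8.800e-02  4.520e-01]
 [-1.000e+00 -1.500e-02 -1.500e-02 -1.000e-03]
 [ 1.600e-02 -8.700e-02 -9.960e-01  1.227e+00]
 [ 0.000e+00  0.000e+00  0.000e+00  1.000e+00]]
wrist 295.1946303611039 295.1946303611039 279.97993013854756 211.42485418852604
[[ 0.223 -0.926 -0.305  0.217]
 [-0.975 -0.212 -0.069 -0.591]
 [-0.001  0.312 -0.95   0.373]
 [ 0.     0.     0.     1.   ]]
{'time': 0.15, 'joint_positions': array([-8.32286935e+01,  2.81548218e+01,  8.93417094e+01, -2.08035539e-03,
        6.25494061e+01, -6.05061084e+00]), 'joint_vel': array([ 0.0133965 , -0.05820514, -0.07441535,  0.02272395,  0.03289164,
        0.04373939]), 'tau': array([ 1.63890643e-03, -6.18704796e+01, -2.61692047e+01, -1.33076383e-04,
        3.19946390e-03,  7.06781663e-06]), 'ee_pos': array([ 0.13869714, -0.60927079,  0.25587945]), 'eef_rot': array([-1.79954124e+02, -3.00702913e-03,  1.28228759e+01]), 'ft_force': array([-0.25829166, -0.62828559, -0.19184937]), 'torque': array([-0.00345778,  0.03616957, -0.05072749]), 'grip_width': 0.08531917383350997} 0.025
```

View pics/scene0.png

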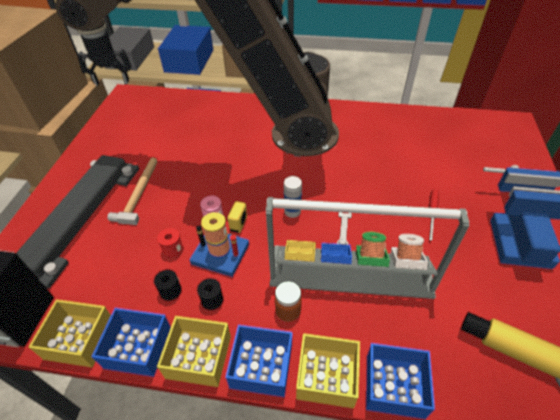

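View pics/top0.png

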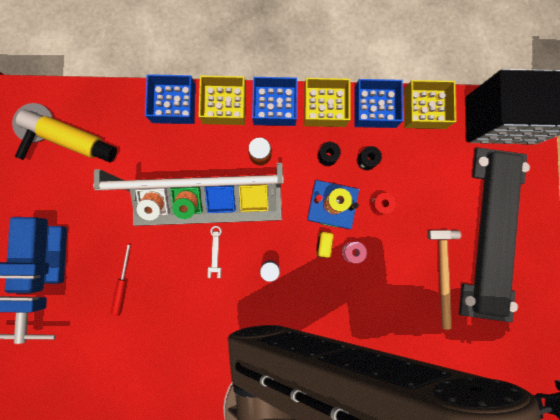

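View pics/wrist0.png

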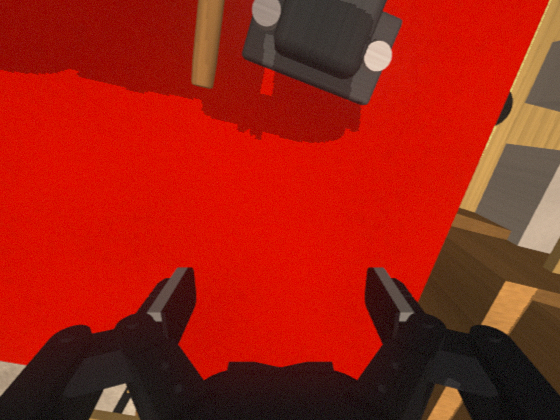

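Run:
```python
from h import *
im=cv2.imread('pics/top0.png'); c=cv2.resize(im[130:290,90:420],None,fx=2.4,fy=2.4,interpolation=cv2.INTER_CUBIC); cv2.imwrite('pics/topcrop.png',c)
im=cv2.imread('pics/scene0.png'); c=cv2.resize(im[170:320,130:480],None,fx=2.2,fy=2.2,interpolation=cv2.INTER_CUBIC); cv2.imwrite('pics/scenecrop.png',c)
for f in ['top0','scene0']:
    s=dict(np.load('pics/%s.npz'%f)); W=cloud(s); 
    hsv=cv2.cvtColor(s['pixels'],cv2.COLOR_RGB2HSV)
    masks={'yellow':((20,130,90),(35,255,255)),'blue':((105,120,50),(125,255,255)),'green':((45,100,40),(80,255,255))}
    for k,(a,b) in masks.items():
        m=cv2.inRange(hsv,a,b); n,l,st,ce=cv2.connectedComponentsWithStats(m)
        for i in range(1,n):
            if st[i,4]>60:
                p=W[l==i]; p=p[~np.isnan(p[:,0])]
                if len(p)==0: continue
                print(f,k,st[i],np.round(np.median(p,0),3),'min',np.round(np.percentile(p,3,axis=0),3),'max',np.round(np.percentile(p,97,axis=0),3))
```

```text
top0 yellow [ 199   75   46   49 1678] [0.883 0.152 0.024] min [0.811 0.087 0.001] max [0.929 0.208 0.072]
top0 yellow [ 305   78   45   48 1623] [ 0.885 -0.156  0.022] min [ 0.811 -0.21   0.001] max [ 0.929 -0.09   0.072]
top0 yellow [ 406   80   50   48 1453] [ 0.883 -0.459  0.03 ] min [ 0.81  -0.511  0.001] max [ 0.929 -0.389  0.072]
top0 yellow [  35  116   65   41 1288] [0.754 0.583 0.062] min [0.71  0.507 0.046] max [0.8   0.659 0.069]
top0 yellow [239 184  29  28 761] [0.586 0.053 0.07 ] min [0.551 0.015 0.053] max [0.616 0.088 0.104]
top0 yellow [328 188  24  24 373] [ 0.577 -0.175  0.145] min [ 0.551 -0.201  0.106] max [ 0.601 -0.149  0.149]
top0 yellow [318 232  15  26 311] [ 0.46  -0.147  0.064] min [ 0.428 -0.164  0.058] max [ 0.491 -0.13   0.068]
top0 blue [ 145   75   50   48 1723] [0.882 0.305 0.029] min [0.811 0.236 0.001] max [0.929 0.358 0.072]
top0 blue [ 253   77   44   48 1567] [ 0.886 -0.001  0.019] min [ 0.811 -0.06   0.001] max [0.929 0.058 0.072]
top0 blue [ 355   79   48   48 1704] [ 0.88  -0.308  0.032] min [ 0.81  -0.361  0.001] max [ 0.929 -0.238  0.072]

[... 2135 characters left out ...]
in [0.548 0.11  0.054] max [0.619 0.18  0.104]
scene0 blue [  92  309   77   67 2725] [ 0.868 -0.308  0.039] min [ 0.814 -0.36   0.002] max [ 0.931 -0.237  0.071]
scene0 blue [ 227  326   65   70 2558] [ 0.864 -0.004  0.028] min [ 0.814 -0.059  0.002] max [0.931 0.061 0.071]
scene0 blue [ 367  344   67   74 3026] [0.866 0.308 0.034] min [0.814 0.237 0.002] max [0.931 0.359 0.071]
scene0 green [548 125  12  29 131] [-0.336  1.042 -0.189] min [-0.368  1.037 -0.231] max [-0.308  1.048 -0.137]
scene0 green [363 232  22  10 159] [0.552 0.234 0.123] min [0.53  0.21  0.109] max [0.573 0.258 0.135]
scene0 green [357 246  32  21 302] [0.607 0.235 0.095] min [0.547 0.199 0.063] max [0.614 0.272 0.105]
```

View pics/topcrop.png

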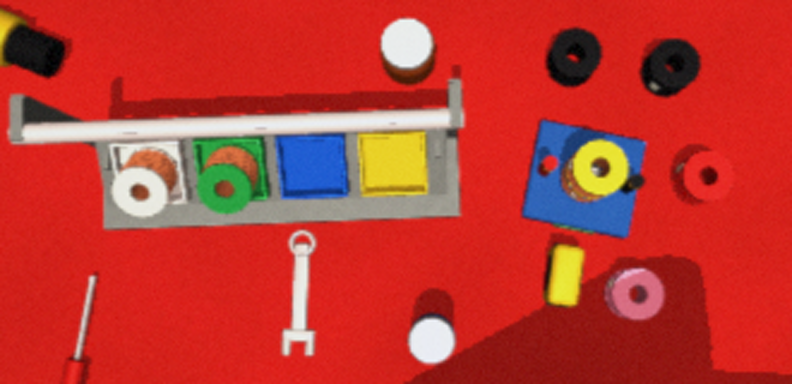

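View pics/scenecrop.png

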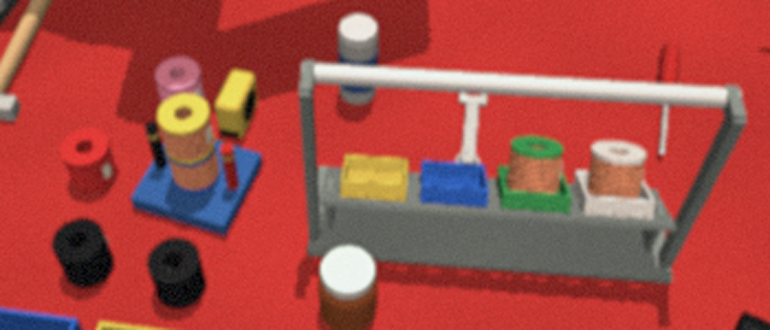

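Run:
```python
from h import *
rng=np.random.default_rng(0)
for f in ['top0','scene0']:
    s=dict(np.load('pics/%s.npz'%f)); W=cloud(s); hsv=cv2.cvtColor(s['pixels'],cv2.COLOR_RGB2HSV)
    X,Y,Z=W[...,0],W[...,1],W[...,2]
    # bar
    b=(Z>.24)&(Z<.30)&(X>.5)&(X<.75)&(Y>-.1)&(Y<.42)
    p=W[b]; t=p[p[:,2]>.27]; A=np.polyfit(t[:,1],t[:,0],1); print(f,'bar pts',len(p),'x=',np.round(A,4),'yaw',np.degrees(np.arctan(-A[0])),'zmax',np.percentile(t[:,2],[50,99]),'y',np.percentile(t[:,1],[1,99]))
    for k,(a,bb),yr in [('yellow',((20,130,60),(35,255,255)),(.0,.1)),('blue',((105,120,50),(125,255,255)),(.095,.19))]:
        m=cv2.inRange(hsv,a,bb)>0; m&=(Y>yr[0])&(Y<yr[1])&(X>.5)&(X<.65)&(Z>.03)
        p=W[m]; best=None
        # floor: plane of 30deg slope
        for ps in np.radians(np.arange(-3,9,.5)):
            n=np.array([-.5*np.cos(ps),-.5*np.sin(ps),.866]); d=p@n
            h,e=np.histogram(d,bins=np.arange(d.min(),d.max()+.002,.001)); h2=h[:-1]+h[1:]; i=h2.argmax()
            if best is None or h2[i]>best[0]: best=(h2[i],ps,e[i+1])
        _,ps,dd=best; n=np.array([-.5*np.cos(ps),-.5*np.sin(ps),.866])
        q=p[abs(p@n-dd)<.003]
        c=np.median(q,0); u,sv,v=np.linalg.svd(q-q.mean(0)); nn=v[2]*np.sign(v[2][2])
        # floor centre by z=.07
        print(k,len(p),len(q),'normal',np.round(nn,3),'tilt',np.degrees(np.arccos(nn[2])),'yaw',np.degrees(np.arctan2(-nn[1],-nn[0])),'mean',np.round(q.mean(0),4),'zrange',np.round(np.percentile(q[:,2],[2,98]),4),'yr',np.round(np.percentile(q[:,1],[2,98]),4),'xr',np.round(np.percentile(q[:,0],[2,98]),4))
        # x where z = .07
        co=np.linalg.lstsq(np.c_[q[:,0],q[:,1],np.ones(len(q))],q[:,2],rcond=None)[0]; print('x at z=.07, y mid', (0.07-co[2]-co[1]*q[:,1].mean())/co[0])
    # coil top
    m=(cv2.inRange(hsv,(20,130,60),(35,255,255))>0)&(abs(X-.576)<.05)&(abs(Y+.175)<.05)&(Z>.138)&(Z<.152)
    q=W[m]; (cx,cy),r=cv2.minEnclosingCircle(q[:,:2].astype(np.float32)); print('coil top',len(q),cx,cy,r,np.median(q,0))
    m=(cv2.inRange(hsv,(105,120,50),(125,255,255))>0)&(abs(X-.576)<.12)&(abs(Y+.175)<.1)&(Z>.02)&(Z<.032)
    print('tester rect',cv2.minAreaRect(W[m][:,:2].astype(np.float32)))
    m=(cv2.inRange(hsv,(20,130,60),(35,255,255))>0)&(abs(X-.46)<.06)&(abs(Y+.147)<.05)&(Z>.058)
    print('tape rect',cv2.minAreaRect(W[m][:,:2].astype(np.float32)))
    # bits near pillars
    m=(abs(X-.576)<.07)&(abs(Y+.175)<.09)&(Z>.09)&(Z<.104)&(np.hypot(X-.576,Y+.175)>.037); print('pillars',np.round(W[m][::6],3).tolist())
    # spray can
    m=(Z>.1)&(X<.5)&(X>.36)&(Y>-.03)&(Y<.1); 
    if m.sum(): print('can',np.round(np.percentile(W[m],[2,50,98],axis=0),3).tolist())
    m=(Z>.045)&(X<.5)&(X>.36)&(Y>-.28)&(Y<-.18)
    if m.sum(): print('pink',np.round(np.percentile(W[m],[2,50,98],axis=0),3).tolist())
```

```text
top0 bar pts 1847 x= [-0.05   0.607] yaw 2.8630967438312895 zmax [0.27623271 0.28097782] y [-0.01893272  0.40269323]
yellow 758 449 normal [-0.504 -0.04   0.863] tilt 30.346229876612576 yaw 4.51932327931637 mean [0.5881 0.0527 0.0681] zrange [0.0523 0.0839] yr [0.0203 0.086 ] xr [0.5613 0.6134]
x at z=.07, y mid 0.5912959568854472
blue 757 444 normal [-0.503 -0.026  0.864] tilt 30.27775991211342 yaw 3.0053533233944774 mean [0.5831 0.1452 0.0678] zrange [0.0522 0.0834] yr [0.112  0.1776] xr [0.5569 0.6093]
x at z=.07, y mid 0.5868950112648231
coil top 348 0.5763587355613708 -0.174086794257164 0.029888270422816277 [ 0.57658215 -0.17286691  0.14505262]
tester rect ((0.5760533213615417, -0.17394176125526428), (0.12716808915138245, 0.11849875748157501), 79.26897430419922)
tape rect ((0.4603121280670166, -0.1471584290266037), (0.034722812473773956, 0.06838412582874298), 83.14119720458984)
pillars [[0.592, -0.12, 0.099], [0.589, -0.123, 0.103], [0.587, -0.123, 0.102], [0.584, -0.126, 0.098], [0.581, -0.125, 0.102], [0.579, -0.128, 0.1], [0.572, -0.229, 0.098], [0.569, -0.228, 0.1], [0.567, 
[... 881 characters left out ...]
r rect ((0.5800325274467468, -0.17287081480026245), (0.12768593430519104, 0.11717592924833298), 79.03717803955078)
tape rect ((0.4626680612564087, -0.14743997156620026), (0.03730371966958046, 0.07100962847471237), 84.77964782714844)
pillars [[0.564, -0.227, 0.102], [0.565, -0.224, 0.099], [0.57, -0.223, 0.101], [0.572, -0.222, 0.099], [0.574, -0.222, 0.098], [0.575, -0.225, 0.094], [0.577, -0.222, 0.093], [0.581, -0.133, 0.097], [0.586, -0.132, 0.099], [0.59, -0.131, 0.1], [0.593, -0.13, 0.099], [0.585, -0.117, 0.091], [0.588, -0.119, 0.091]]
can [[0.366, -0.017, 0.101], [0.398, 0.006, 0.123], [0.414, 0.029, 0.128]]
pink [[0.415, -0.258, 0.047], [0.445, -0.231, 0.059], [0.47, -0.203, 0.062]]
```

```bash
cat >> h.py <<'E'
from scipy.spatial.transform import Rotation as Ro
def to(x,y,z,yaw=None):
    s=monitor.sense(); R=Ro.from_euler('xyz',s['eef_rot'],degrees=True).as_matrix()
    d=R.T@(np.array([x,y,z])-s['ee_pos'])*100
    t=0 if yaw is None else -(((yaw-s['eef_rot'][2])+180)%360-180)
    print('delta cm',np.round(d,2),'turn',round(t,1))
def st():
    s=monitor.sense(); print('t',round(s['time'],2),'p',np.round(s['ee_pos'],4),'rot',np.round(s['eef_rot'],2),'F',np.round(s['ft_force'],1),'w',round(s['grip_width'],4),'j',np.round(s['joint_positions'],0))
# rack frame: yaw 3; pocket floor centres
PY=np.array([.590,.0528,.07]); PB=np.array([.5855,.145,.07]); RY=3.0
def rk(P,x,y,z): # offsets in rack axes, mm; z absolute mm
    c,s_=np.cos(np.radians(RY)),np.sin(np.radians(RY))
    return P[0]+(c*x-s_*y)/1000,P[1]+(s_*x+c*y)/1000,z/1000
E
python3 -c "
from h import *
st(); to(.5695,-.1745,.256,183)"
```

```text
t 0.15 p [ 0.1387 -0.6093  0.2559] rot [-179.95   -0.     12.82] F [-0.3 -0.6 -0.2] w 0.0853 j [-83.  28.  89.  -0.  63.  -6.]
delta cm [ 5.166e+01 -3.283e+01  2.000e-02] turn -170.2
```

Emit:
{"op": "move_arm", "data": {"deltas": [[[3,-2,0],-7,0],[[6,-4,0],-14,0],[[9,-6,0],-21,0],[[12,-8,0],-28,0],[[15,-10,0],-35,0]], "newtons": 40}}

```text
time: 0.57
ee_pos: [0.2636, -0.4772, 0.2561]
eef_rot: [-180.0, -0.0, 48.1]
ft_force: [0.7, -1.4, 0.0]
grip_width: 0.0854
```

```bash
python3 -c "
from h import *
st(); to(.5695,-.1745,.256,183)"
```

```text
t 0.57 p [ 0.2636 -0.4772  0.2561] rot [-1.7999e+02 -1.0000e-02  4.8150e+01] F [ 0.7 -1.4  0. ] w 0.0854 j [-68.  22. 101.  -0.  58. -26.]
delta cm [4.296e+01 2.590e+00 2.000e-02] turn -134.9
```

Emit:
{"op": "move_arm", "data": {"deltas": [[[3,0.2,0],-7,0],[[6,0.4,0],-14,0],[[9,0.6,0],-21,0],[[12,0.8,0],-28,0],[[15,1,0],-35,0]]}}

```text
time: 0.98
ee_pos: [0.3718, -0.3729, 0.2562]
eef_rot: [-180.0, -0.0, 83.2]
ft_force: [0.3, -0.5, 0.5]
grip_width: 0.0852
```

```bash
python3 -c "
from h import *
st(); to(.5695,-.1745,.256,183)"
```

```text
t 0.98 p [ 0.3718 -0.3729  0.2562] rot [-179.99   -0.     83.17] F [ 0.3 -0.5  0.5] w 0.0852 j [-52.  20. 103.  -0.  57. -45.]
delta cm [2.205e+01 1.727e+01 2.000e-02] turn -99.8
```

Emit:
{"op": "move_arm", "data": {"deltas": [[[2.5,2,0],-7,0],[[5,4,0],-14,0],[[7.5,6,0],-21,0],[[10,8,0],-28,0],[[12.5,9.7,0],-35,0]]}}

```text
time: 1.4
ee_pos: [0.4839, -0.261, 0.2562]
eef_rot: [-180.0, 0.0, 118.2]
ft_force: [0.5, -1.2, 0.2]
grip_width: 0.0853
```

```bash
python3 -c "
from h import *
st(); to(.5695,-.1745,.256,183)"
```

```text
t 1.4 p [ 0.4839 -0.261   0.2562] rot [-180.      0.    118.17] F [ 0.5 -1.2  0.2] w 0.0853 j [-35.  22. 100.  -0.  58. -63.]
delta cm [ 3.58 11.63  0.02] turn -64.8
```

Emit:
{"op": "move_arm", "data": {"deltas": [[[0.7,2.3,0],-7,0],[[1.4,4.6,0],-14,0],[[2.1,7,0],-21,0],[[2.8,9.3,0],-28,0],[[3.6,11.6,0],-35,0]]}}

```text
time: 1.82
ee_pos: [0.5693, -0.1753, 0.2561]
eef_rot: [-180.0, -0.0, 153.2]
ft_force: [0.1, -1.2, -0.7]
grip_width: 0.0854
```

Emit:
{"op": "move_arm", "data": {"deltas": [[[0,0,0],-7,0],[[0,0,0],-14,0],[[0,0,0],-21,0],[[0,0,0],-28,0],[[0,0,0],-29.8,0]]}}

```text
time: 2.23
ee_pos: [0.5685, -0.1762, 0.256]
eef_rot: [180.0, -0.0, -177.0]
ft_force: [0.2, -0.4, -1.1]
grip_width: 0.085
```

```bash
python3 -c "
from h import *
st(); to(.5695,-.1745,.155,183)
for n in ['scene','wrist']: snap(n,n+'1')
im=cv2.imread('pics/scene1.png'); cv2.imwrite('pics/scene1c.png',cv2.resize(im[60:340,100:480],None,fx=2,fy=2))
"
```

```text
t 2.23 p [ 0.5685 -0.1762  0.256 ] rot [ 1.7999e+02 -3.0000e-02 -1.7695e+02] F [ 0.2 -0.4 -1.1] w 0.085 j [ -24.   26.   94.   -0.   61. -117.]
delta cm [-0.11  0.16 10.1 ] turn 0.0
```

View pics/scene1c.png

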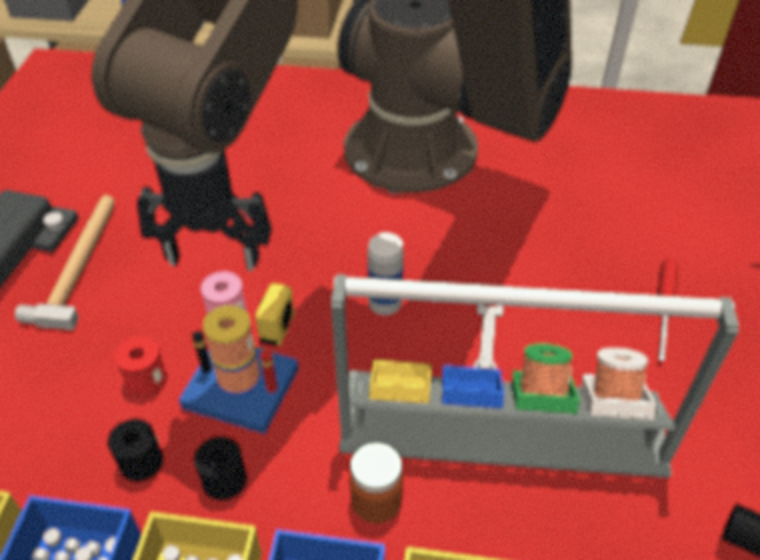

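View pics/wrist1.png

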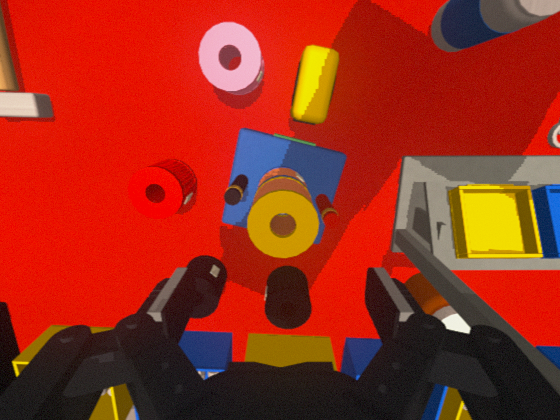

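Candidates in wrist1: yellow-flanged coil on the spindle (283,222) is the one to take. Look-alikes are pink (230,58), red (158,190), black (205,285) and (288,295). The yellow tape measure (316,85), the parts bins and the empty yellow pocket (495,220) aren't coils. I'll check the choice in a close crop and measure it.

```bash
python3 -c "
from h import *
s=dict(np.load('pics/wrist1.npz')); W=cloud(s); hsv=cv2.cvtColor(s['pixels'],cv2.COLOR_RGB2HSV)
m=(cv2.inRange(hsv,(20,130,60),(35,255,255))>0)&(abs(W[...,0]-.576)<.05)&(abs(W[...,1]+.175)<.05)&(W[...,2]>.14)
q=W[m]; print(cv2.minEnclosingCircle(q[:,:2].astype(np.float32)),np.median(q,0),len(q))
im=cv2.imread('pics/wrist1.png'); cv2.imwrite('pics/w1c.png',cv2.resize(im[130:290,200:370],None,fx=3,fy=3))
s=dict(np.load('pics/scene1.npz')); W=cloud(s); p=monitor.sense()['ee_pos']
d=W-p; m=(abs(d[...,0])<.12)&(abs(d[...,1])<.12)&(d[...,2]>-.05)&(d[...,2]<.3)
q=d[m]
for z in np.arange(-.03,.3,.02):
    r=q[abs(q[:,2]-z)<.01]
    if len(r): print(round(z,2),len(r),'x',np.round([r[:,0].min(),r[:,0].max()],3),'y',np.round([r[:,1].min(),r[:,1].max()],3))
"
```

```text
((0.5774675607681274, -0.18401792645454407), 0.041013479232788086) [ 0.57328527 -0.17301748  0.14421737] 3310
-0.01 41 x [-0.007  0.018] y [-0.056  0.055]
0.01 103 x [-0.008  0.016] y [-0.056  0.057]
0.03 140 x [-0.012  0.019] y [-0.074  0.073]
0.05 361 x [-0.019  0.022] y [-0.073  0.074]
0.07 355 x [-0.015  0.023] y [-0.071  0.072]
0.09 351 x [-0.015  0.022] y [-0.069  0.069]
0.11 206 x [-0.009  0.04 ] y [-0.032  0.038]
0.13 275 x [-0.009  0.041] y [-0.031  0.038]
0.15 288 x [-0.012  0.041] y [-0.032  0.036]
0.17 216 x [0.019 0.044] y [-0.034  0.037]
0.19 325 x [-0.007  0.055] y [-0.057  0.07 ]
0.21 458 x [-0.036  0.067] y [-0.072  0.083]
0.23 911 x [-0.108  0.07 ] y [-0.074  0.097]
0.25 1413 x [-0.105  0.067] y [-0.072  0.103]
0.27 2048 x [-0.095  0.06 ] y [-0.069  0.106]
0.29 1128 x [-0.12   0.031] y [-0.057  0.109]
```

View pics/w1c.png

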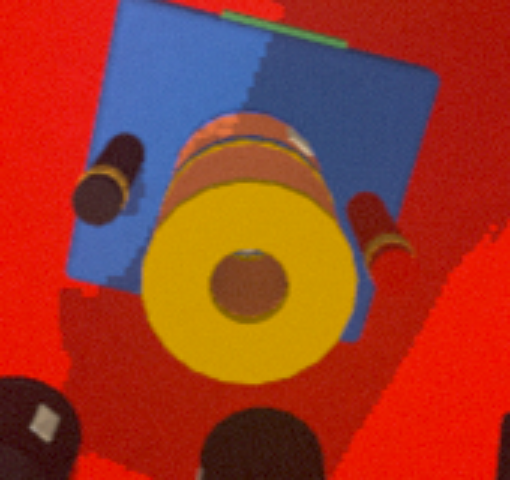

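Emit:
{"op": "move_arm", "data": {"deltas": [[[-0.1,0.16,2.5],0,0],[[-0.1,0.16,5.5],0,0],[[-0.1,0.16,8.5],0,0],[[-0.1,0.16,10.7],0,0],[[-0.1,0.16,10.7],0,0]]}}

```text
time: 2.75
ee_pos: [0.5678, -0.174, 0.1452]
eef_rot: [179.8, -0.4, -177.5]
ft_force: [-0.6, 0.4, 0.1]
grip_width: 0.0855
```

```bash
python3 -c "
from h import *
st(); to(.5695,-.1745,.149,183)
snap('wrist','wrist2')
im=cv2.imread('pics/scene1.png')
"
```

```text
t 2.75 p [ 0.5678 -0.174   0.1452] rot [ 179.83   -0.35 -177.49] F [-0.6  0.4  0.1] w 0.0855 j [ -23.   33.  100.   -0.   47. -116.]
delta cm [-0.16 -0.05 -0.38] turn -0.5
```

View pics/wrist2.png

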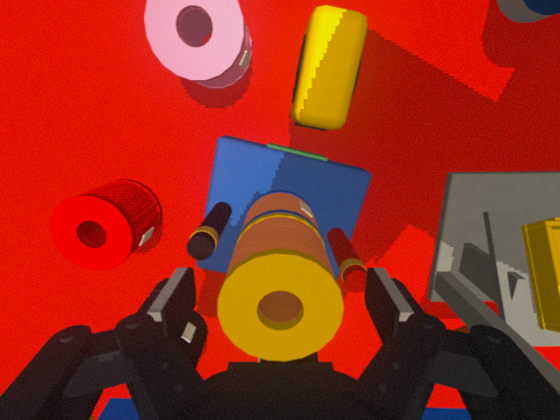

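Emit:
{"op": "move_arm", "data": {"deltas": [[[0,0,0],0,0],[[0,0,0],0,120],[[0,0,0],0,255],[[0,0,0],0,255],[[0,0,0],0,255]], "newtons": 40}}

```text
time: 3.22
ee_pos: [0.5702, -0.1747, 0.1513]
eef_rot: [-179.9, 0.2, -177.4]
ft_force: [-0.5, 2.6, 8.8]
grip_width: 0.0592
```

Emit:
{"op": "move_arm", "data": {"deltas": [[[0,0,0],0,255],[[0,0,0],0,255]]}}

```text
time: 3.38
ee_pos: [0.5702, -0.1747, 0.1514]
eef_rot: [-179.9, 0.2, -177.4]
ft_force: [-1.1, 2.4, 8.8]
grip_width: 0.0591
```

```bash
python3 -c "
from h import *
st(); snap('wrist','wrist3')
s=snap('scene','scene3'); im=cv2.imread('pics/scene3.png'); cv2.imwrite('pics/scene3c.png',cv2.resize(im[100:300,120:320],None,fx=3,fy=3,interpolation=cv2.INTER_CUBIC))
"
```

```text
t 3.38 p [ 0.5702 -0.1747  0.1514] rot [-1.7993e+02  1.7000e-01 -1.7739e+02] F [-1.1  2.4  8.8] w 0.0591 j [ -23.   33.  100.    0.   47. -116.]
```

View pics/wrist3.png

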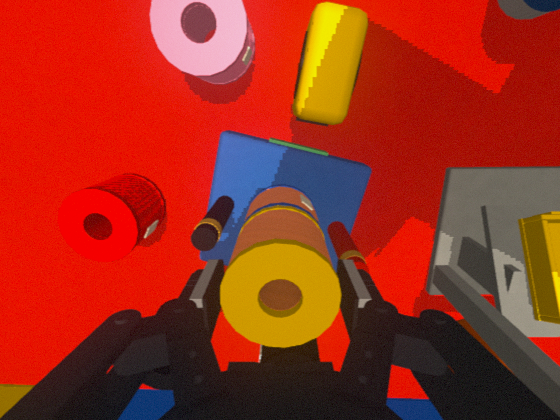

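View pics/scene3c.png

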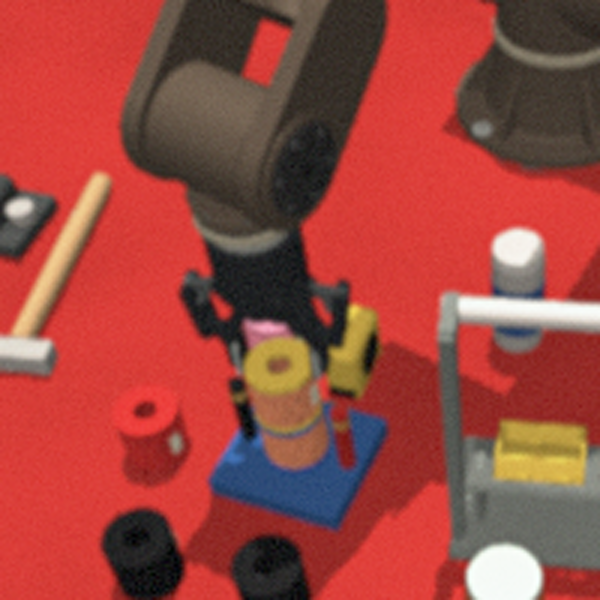

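Emit:
{"op": "move_arm", "data": {"deltas": [[[0,0,-0.5],0,255],[[0,0,-2],0,255],[[0,0,-4],0,255],[[0,0,-6.5],0,255],[[0,0,-8],0,255]]}}

```text
time: 3.9
ee_pos: [0.5696, -0.1748, 0.2319]
eef_rot: [-179.9, 0.1, -177.4]
ft_force: [-0.1, -1.7, -4.5]
grip_width: 0.059
```

```bash
python3 -c "
from h import *
st(); snap('wrist','wrist4')
to(*rk(PY,-72,0,215),183)
s=snap('scene','scene4'); im=cv2.imread('pics/scene4.png'); cv2.imwrite('pics/scene4c.png',cv2.resize(im[100:300,120:320],None,fx=3,fy=3,interpolation=cv2.INTER_CUBIC))
"
```

```text
t 3.9 p [ 0.5696 -0.1748  0.2319] rot [-1.7995e+02  9.0000e-02 -1.7739e+02] F [-0.1 -1.7 -4.5] w 0.059 j [ -23.   27.   95.   -0.   57. -116.]
delta cm [ 4.21 22.63  1.84] turn -0.4
```

View pics/wrist4.png

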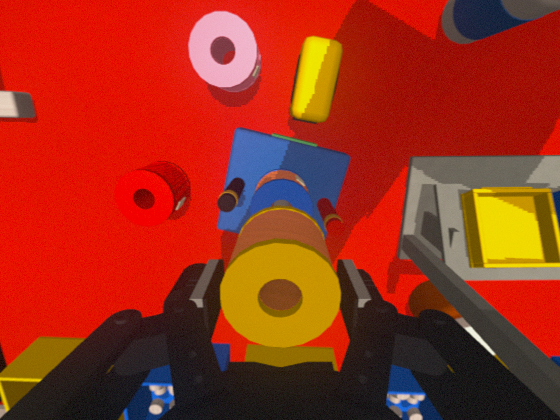

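View pics/scene4c.png

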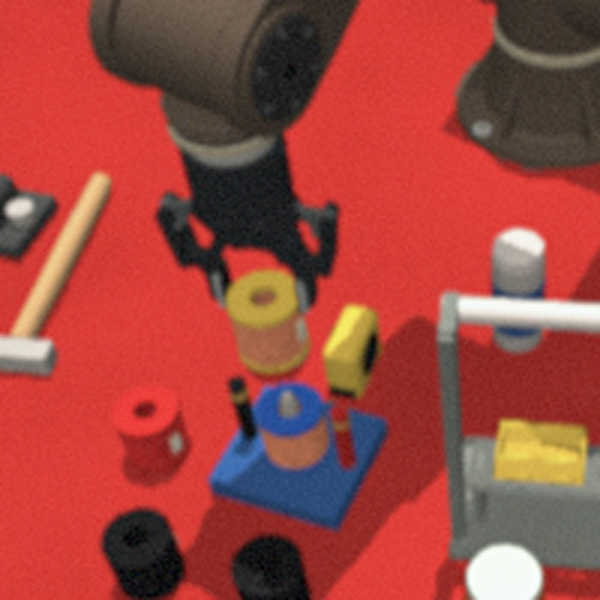

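Emit:
{"op": "move_arm", "data": {"deltas": [[[1.5,3,0],0,255],[[2.5,7,0],0,255],[[3.5,11,0.5],0,255],[[4.2,15,1],0,255],[[4.2,19,1.8],-0.4,255]]}}

```text
time: 4.42
ee_pos: [0.5168, 0.0147, 0.2106]
eef_rot: [180.0, -0.1, -177.0]
ft_force: [1.6, 0.3, -2.8]
grip_width: 0.059
```

```bash
python3 -c "
from h import *
st(); 
to(*rk(PY,-72,0,160),183)"
```

```text
t 4.42 p [0.5168 0.0147 0.2106] rot [ 1.8000e+02 -8.0000e-02 -1.7704e+02] F [ 1.6  0.3 -2.8] w 0.059 j [ -6.  23. 107.  -0.  50. -99.]
delta cm [-0.31  3.42  5.06] turn -0.0
```

Emit:
{"op": "move_arm", "data": {"deltas": [[[-0.2,1.5,1.5],0,255],[[-0.3,3,3.5],0,255],[[-0.3,3.4,5],0,255],[[-0.3,3.4,5],0,255]]}}

```text
time: 4.75
ee_pos: [0.5182, 0.0485, 0.158]
eef_rot: [180.0, -0.3, -176.9]
ft_force: [-0.3, 0.4, -5.4]
grip_width: 0.0587
```

```bash
python3 -c "
from h import *
st(); 
to(*rk(PY,-72,0,138),183)
snap('wrist','wrist5')
s=snap('scene','scene5'); im=cv2.imread('pics/scene5.png'); cv2.imwrite('pics/scene5c.png',cv2.resize(im[80:300,200:440],None,fx=3,fy=2.7,interpolation=cv2.INTER_CUBIC))
"
```

```text
t 4.75 p [0.5182 0.0485 0.158 ] rot [ 179.97   -0.33 -176.88] F [-0.3  0.4 -5.4] w 0.0587 j [ -2.  27. 110.  -0.  43. -95.]
delta cm [-0.    0.05  2.  ] turn 0.1
```

View pics/wrist5.png

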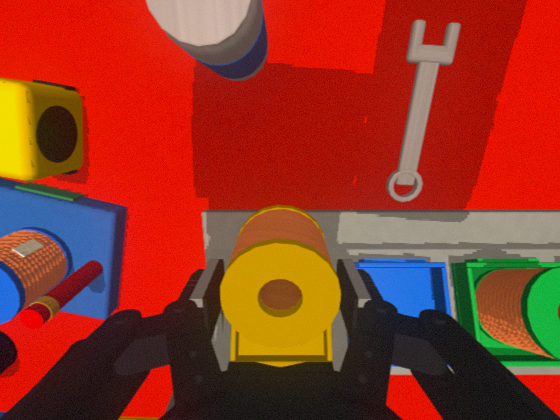

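View pics/scene5c.png

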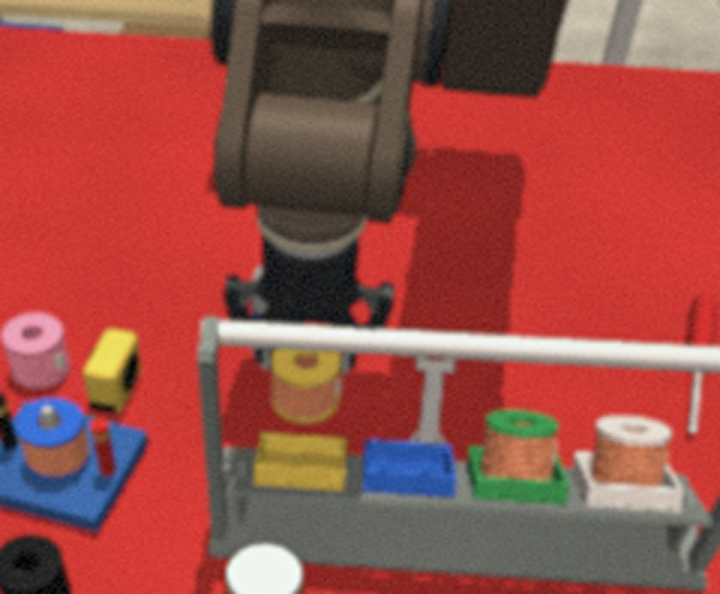

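Emit:
{"op": "move_arm", "data": {"deltas": [[[0,0,1],0,255],[[0,0,2],0,255],[[0,0,2.3],0,255],[[0,0,2.5],0,255],[[0,0,2.7],0,255]], "newtons": 30}}

```text
time: 5.27
ee_pos: [0.5199, 0.047, 0.1343]
eef_rot: [-180.0, -0.0, -177.0]
ft_force: [-8.9, -1.3, 16.8]
grip_width: 0.0589
```

```bash
cat >> h.py <<'E'
def tilt(name,col,P):
    s=dict(np.load('pics/%s.npz'%name)); W=cloud(s); hsv=cv2.cvtColor(s['pixels'],cv2.COLOR_RGB2HSV)
    rg={'y':((20,130,60),(35,255,255)),'b':((105,120,50),(125,255,255))}[col]
    p=monitor.sense()['ee_pos']
    m=(cv2.inRange(hsv,*rg)>0)&(abs(W[...,0]-p[0])<.07)&(abs(W[...,1]-p[1])<.045)&(W[...,2]>.103)
    q=W[m]
    if len(q)<50: print('few',len(q)); return
    for _ in range(4):
        c=np.median(q,0); v=np.linalg.svd(q-q.mean(0),full_matrices=False)[2]; n=v[2]*np.sign(v[2][2]); r=(q-q.mean(0))@n; q=q[abs(r)<max(.003,1.5*r.std())]
    cr,sr=np.cos(np.radians(RY)),np.sin(np.radians(RY)); nr=np.array([cr*n[0]+sr*n[1],-sr*n[0]+cr*n[1],n[2]])
    print(name,'n',len(q),'top normal rack',np.round(nr,3),'tilt to front',round(np.degrees(np.arctan2(-nr[0],nr[2])),1),'side',round(np.degrees(np.arcsin(nr[1])),1))
    d=q-P; print('top rack x',np.round(1000*np.percentile(cr*d[:,0]+sr*d[:,1],[2,50,98]),1),'y',np.round(1000*np.percentile(-sr*d[:,0]+cr*d[:,1],[2,50,98]),1),'z',np.round(1000*np.percentile(q[:,2],[2,50,98]),1))
def look(k,col,P):
    st(); snap('wrist','wrist'+k); s=snap('scene','scene'+k); im=cv2.imread('pics/scene%s.png'%k)
    cv2.imwrite('pics/scene%sc.png'%k,cv2.resize(im[150:300,240:440],None,fx=3.5,fy=3.5,interpolation=cv2.INTER_CUBIC))
    tilt('scene'+k,col,P); tilt('wrist'+k,col,P)
E
python3 -c "
from h import *
tilt('wrist5','y',PY);tilt('scene5','y',PY)
look('6','y',PY)"
```

```text
wrist5 n 8962 top normal rack [ 0.009 -0.009  1.   ] tilt to front -0.5 side -0.5
top rack x [-94.6 -69.7 -40.1] y [-26.6   0.   27.1] z [149.1 150.8 152. ]
scene5 n 204 top normal rack [-0.004  0.001  1.   ] tilt to front 0.2 side 0.0
top rack x [-76.9 -55.6 -35. ] y [-28.4  -1.   25.2] z [150.6 152.9 155.1]
t 5.27 p [0.5199 0.047  0.1343] rot [-1.7999e+02 -3.0000e-02 -1.7700e+02] F [-8.9 -1.3 16.8] w 0.0589 j [ -2.  29. 111.  -0.  40. -95.]
scene6 n 254 top normal rack [-0.011 -0.013  1.   ] tilt to front 0.6 side -0.8
top rack x [-89.  -61.3 -36.6] y [-30.2  -3.3  24. ] z [125.4 127.7 130. ]
wrist6 n 9017 top normal rack [-0.005 -0.008  1.   ] tilt to front 0.3 side -0.5
top rack x [-93.1 -68.1 -38.6] y [-28.2  -1.2  25.5] z [125.4 127.2 128.4]
```

View pics/wrist6.png

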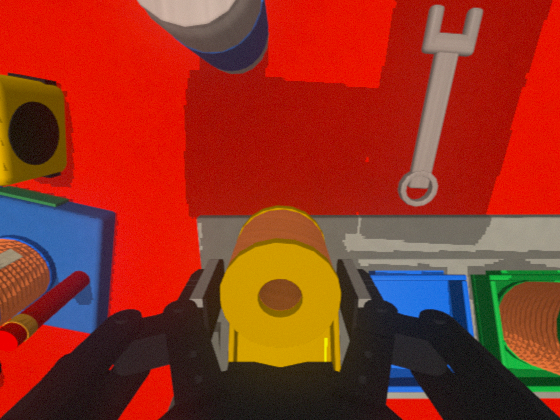

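View pics/scene6c.png

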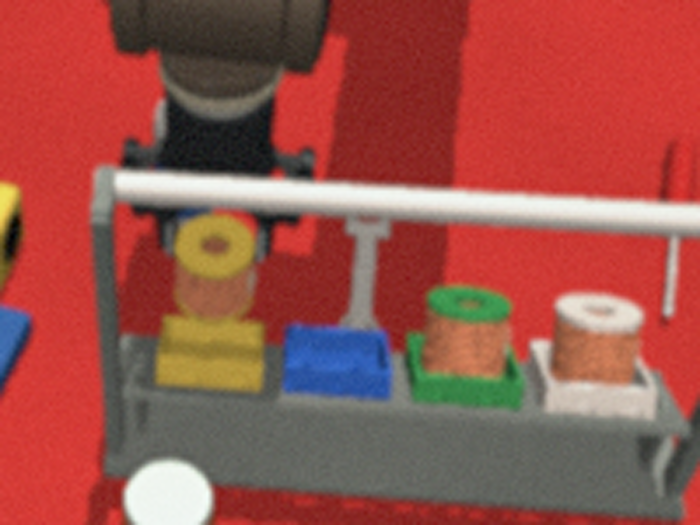

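Emit:
{"op": "move_arm", "data": {"deltas": [[[0,0,0],0,255],[[0,0,0.2],0,255],[[0,0,0.4],0,255],[[0,0,0.5],0,255]], "newtons": 20}}

```text
time: 5.7
ee_pos: [0.5181, 0.0469, 0.1322]
eef_rot: [-180.0, -0.2, -177.0]
ft_force: [-31.2, -5.6, 61.5]
grip_width: 0.059
```

```bash
python3 -c "
from h import *
look('7','y',PY)"
```

```text
t 5.7 p [0.5181 0.0469 0.1322] rot [-1.7996e+02 -1.5000e-01 -1.7696e+02] F [-31.2  -5.6  61.5] w 0.059 j [ -2.  30. 111.  -0.  40. -95.]
scene7 n 254 top normal rack [-0.04  -0.013  0.999] tilt to front 2.3 side -0.8
top rack x [-92.6 -62.4 -37.2] y [-30.5  -3.8  24. ] z [123.3 126.4 129.2]
wrist7 n 9276 top normal rack [-0.045 -0.009  0.999] tilt to front 2.6 side -0.5
top rack x [-95.1 -69.9 -40.8] y [-28.2  -1.2  25.5] z [123.2 125.5 127.2]
```

Emit:
{"op": "move_arm", "data": {"deltas": [[[0,0,-0.9],0,255],[[-1.3,0,-1],0,255],[[-1.3,0,-0.8],0,255],[[-1.3,0,-0.6],0,255]]}}

```text
time: 6.13
ee_pos: [0.5332, 0.048, 0.135]
eef_rot: [-180.0, 0.0, -177.0]
ft_force: [-0.9, -0.3, -4.2]
grip_width: 0.0591
```

Emit:
{"op": "move_arm", "data": {"deltas": [[[0.2,0,0.1],0,255],[[0.5,0,0.2],0,255],[[0.8,0,0.3],0,255]]}}

```text
time: 6.38
ee_pos: [0.5254, 0.0473, 0.1324]
eef_rot: [-180.0, 0.1, -177.0]
ft_force: [2.8, -2.1, 2.8]
grip_width: 0.059
```

```bash
python3 -c "
from h import *
look('8','y',PY)"
```

```text
t 6.38 p [0.5254 0.0473 0.1324] rot [-1.7996e+02  1.3000e-01 -1.7697e+02] F [ 2.8 -2.1  2.8] w 0.059 j [ -2.  30. 110.  -0.  40. -95.]
scene8 n 232 top normal rack [-0.151 -0.017  0.988] tilt to front 8.7 side -1.0
top rack x [-85.5 -55.8 -31.6] y [-29.3  -3.1  24.1] z [120.1 126.  130.8]
wrist8 n 9564 top normal rack [-0.138 -0.017  0.99 ] tilt to front 7.9 side -1.0
top rack x [-87.4 -61.7 -33.7] y [-28.2  -1.2  25.5] z [121.  125.  129.2]
```

Emit:
{"op": "move_arm", "data": {"deltas": [[[0.3,0,0.15],0,255],[[0.6,0,0.3],0,255],[[0.9,0,0.45],0,255],[[1.1,0,0.6],0,255]]}}

```text
time: 6.82
ee_pos: [0.5133, 0.047, 0.126]
eef_rot: [180.0, -0.1, -177.0]
ft_force: [-1.7, -3.1, 4.2]
grip_width: 0.0589
```

```bash
python3 -c "
from h import *
look('9','y',PY)"
```

```text
t 6.82 p [0.5133 0.047  0.126 ] rot [ 1.8000e+02 -6.0000e-02 -1.7698e+02] F [-1.7 -3.1  4.2] w 0.0589 j [ -2.  30. 112.  -0.  38. -95.]
scene9 n 179 top normal rack [-0.34   0.004  0.94 ] tilt to front 19.9 side 0.2
top rack x [-94.2 -68.2 -44.2] y [-28.4  -3.3  23.9] z [111.4 121.  129.8]
wrist9 n 10220 top normal rack [-0.328 -0.014  0.945] tilt to front 19.2 side -0.8
top rack x [-97.9 -72.1 -47.1] y [-28.1  -1.3  25.8] z [110.5 119.6 128.3]
```

View pics/wrist9.png

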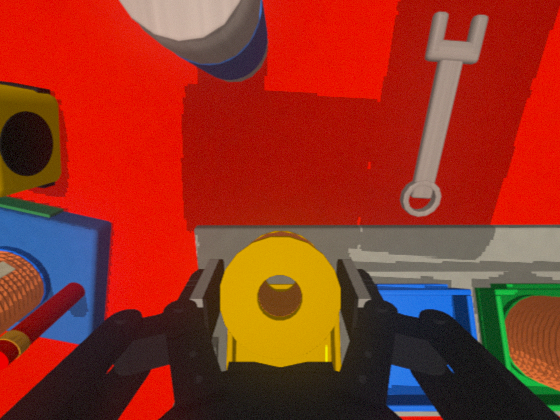

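View pics/scene9c.png

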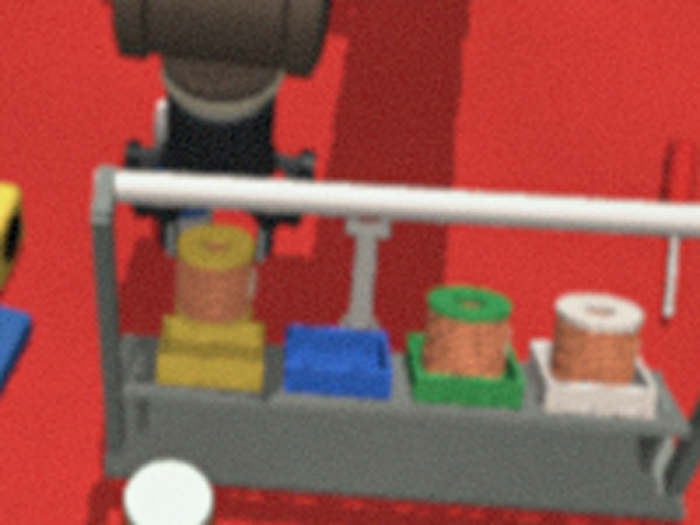

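Emit:
{"op": "move_arm", "data": {"deltas": [[[0.3,0,0.15],0,255],[[0.6,0,0.3],0,255],[[0.9,0,0.45],0,255],[[0.9,0,0.5],0,255]]}}

```text
time: 7.25
ee_pos: [0.504, 0.0467, 0.1208]
eef_rot: [180.0, -0.1, -177.0]
ft_force: [-3.9, -0.2, 4.6]
grip_width: 0.0585
```

```bash
python3 -c "
from h import *
look('10','y',PY)"
```

```text
t 7.25 p [0.504  0.0467 0.1208] rot [ 1.7999e+02 -1.0000e-01 -1.7697e+02] F [-3.9 -0.2  4.6] w 0.0585 j [ -2.  30. 114.   0.  37. -95.]
scene10 n 158 top normal rack [-0.396 -0.018  0.918] tilt to front 23.3 side -1.0
top rack x [-102.7  -74.7  -54.1] y [-28.7  -4.   23.6] z [105.4 117.6 126.4]
wrist10 n 10257 top normal rack [-0.404 -0.021  0.914] tilt to front 23.8 side -1.2
top rack x [-105.4  -80.5  -57.3] y [-27.8  -0.6  25.9] z [103.8 114.8 125.3]
```

View pics/wrist10.png

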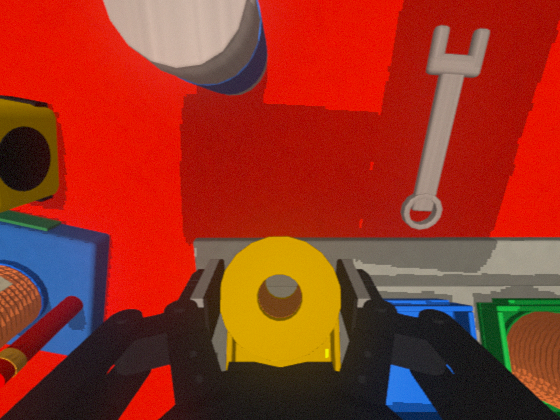

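Emit:
{"op": "move_arm", "data": {"deltas": [[[0,0,0.15],0,255],[[0,0,0.3],0,255],[[0,0,0.4],0,255]]}}

```text
time: 7.6
ee_pos: [0.5027, 0.0467, 0.1173]
eef_rot: [180.0, -0.3, -177.0]
ft_force: [-16.6, -2.4, 17.2]
grip_width: 0.0585
```

```bash
python3 -c "
from h import *
look('11','y',PY)"
```

```text
t 7.6 p [0.5027 0.0467 0.1173] rot [ 179.97   -0.31 -176.98] F [-16.6  -2.4  17.2] w 0.0585 j [ -2.  30. 114.  -0.  37. -95.]
scene11 n 138 top normal rack [-0.447 -0.012  0.894] tilt to front 26.6 side -0.7
top rack x [-99.3 -75.5 -55.7] y [-29.2  -1.9  24.2] z [103.3 115.5 125.8]
wrist11 n 9145 top normal rack [-0.455 -0.013  0.89 ] tilt to front 27.1 side -0.7
top rack x [-100.4  -79.4  -60.4] y [-27.9  -0.5  26.4] z [103.4 114.1 124. ]
```

Emit:
{"op": "move_arm", "data": {"deltas": [[[0,0,-0.7],0,255],[[0,0,-2],0,255],[[0,0,-3.2],0,255],[[0,0,-3.2],0,255]], "newtons": 30}}

```text
time: 8.03
ee_pos: [0.5059, 0.0466, 0.1508]
eef_rot: [-180.0, 0.2, -177.0]
ft_force: [-0.1, -0.2, -4.9]
grip_width: 0.0576
```

```bash
python3 -c "
from h import *
look('12','y',PY); to(*rk(PY,-47.5,0,147),183);to(*rk(PY,-39.5,0,132.5),183)"
```

```text
t 8.03 p [0.5059 0.0466 0.1508] rot [-1.7999e+02  1.6000e-01 -1.7697e+02] F [-0.1 -0.2 -4.9] w 0.0576 j [ -2.  27. 112.   0.  41. -95.]
scene12 n 70 top normal rack [0.81  0.033 0.585] tilt to front -54.1 side 1.9
top rack x [-72.6 -63.3 -31.2] y [-27.9  -0.4  24.1] z [103.3 150.4 154.4]
wrist12 n 10468 top normal rack [-0.404 -0.002  0.915] tilt to front 23.8 side -0.1
top rack x [-105.3  -79.9  -56.3] y [-27.8  -1.1  25.8] z [134.  145.2 155.7]
delta cm [-3.76  0.18  0.21] turn 0.0
delta cm [-4.56  0.18  1.66] turn 0.0
```

Emit:
{"op": "move_arm", "data": {"deltas": [[[0,0,1.5],0,255],[[0,0,3],0,255],[[0,0,3.5],0,255],[[0,0,3.8],0,255],[[0,0,4.0],0,255]], "newtons": 20}}

```text
time: 8.55
ee_pos: [0.5016, 0.0461, 0.1082]
eef_rot: [180.0, -0.5, -177.0]
ft_force: [-15.8, -7.2, 15.0]
grip_width: 0.0578
```

```bash
sed -i 's/W\[...,2\]>.103/W[...,2]>p[2]-.028/' h.py; python3 -c "
from h import *
look('13','y',PY)"
```

```text
t 8.55 p [0.5016 0.0461 0.1082] rot [ 180.    -0.5 -177. ] F [-15.8  -7.2  15. ] w 0.0578 j [ -2.  31. 114.  -0.  35. -95.]
scene13 n 93 top normal rack [-0.581  0.007  0.814] tilt to front 35.6 side 0.4
top rack x [-102.   -80.2  -64.6] y [-29.9  -3.2  23.2] z [ 95.1 111.1 121.9]
wrist13 n 11121 top normal rack [-0.595 -0.002  0.804] tilt to front 36.5 side -0.1
top rack x [-111.6  -88.1  -68.7] y [-28.   -1.1  25.7] z [ 88.6 106.  120.4]
```

Emit:
{"op": "move_arm", "data": {"deltas": [[[0,0,-0.7],0,255],[[0,0,-2],0,255],[[0,0,-4],0,255],[[0,0,-4],0,255]]}}

```text
time: 8.98
ee_pos: [0.5061, 0.0466, 0.151]
eef_rot: [-180.0, 0.2, -177.0]
ft_force: [0.2, -0.1, -4.7]
grip_width: 0.0578
```

```bash
python3 -c "
from h import *
look('14','y',PY); to(*rk(PY,-47.5,0,147),183);to(*rk(PY,-39.5,0,132.5),183)"
```

```text
t 8.98 p [0.5061 0.0466 0.151 ] rot [-179.98    0.18 -176.97] F [ 0.2 -0.1 -4.7] w 0.0578 j [ -2.  27. 112.  -0.  41. -95.]
scene14 n 50 top normal rack [-0.537  0.012  0.843] tilt to front 32.5 side 0.7
top rack x [-75.8 -66.8 -58.7] y [-26.6  -3.   24.6] z [150.5 158.  163.5]
wrist14 n 11147 top normal rack [-0.568  0.006  0.823] tilt to front 34.6 side 0.4
top rack x [-107.6  -83.6  -63.5] y [-27.7  -0.9  25.9] z [131.9 148.6 162.4]
delta cm [-3.76  0.18  0.18] turn 0.0
delta cm [-4.56  0.18  1.63] turn 0.0
```

View pics/scene14c.png

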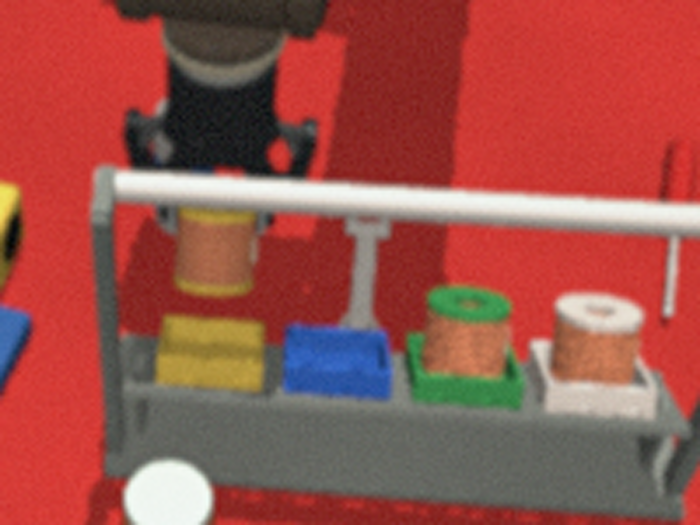

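Emit:
{"op": "move_arm", "data": {"deltas": [[[-1.2,0.1,0],0,255],[[-2.5,0.18,0],0,255],[[-3.7,0.18,0.2],0,255],[[-4.2,0.18,0.6],0,255],[[-4.2,0.18,0.6],0,255]]}}

```text
time: 9.5
ee_pos: [0.5469, 0.0506, 0.1412]
eef_rot: [180.0, -0.1, -177.0]
ft_force: [-0.2, 0.8, -4.6]
grip_width: 0.0581
```

```bash
python3 -c "
from h import *
look('15','y',PY); to(*rk(PY,-38,0,138.8),183)"
```

```text
t 9.5 p [0.5469 0.0506 0.1412] rot [ 1.8000e+02 -1.3000e-01 -1.7698e+02] F [-0.2  0.8 -4.6] w 0.0581 j [ -2.  31. 107.  -0.  43. -95.]
scene15 n 119 top normal rack [-0.548 -0.004  0.836] tilt to front 33.3 side -0.2
top rack x [-57.8 -35.5 -18.8] y [-26.2  -0.3  24.5] z [129.5 144.2 154.9]
wrist15 n 11149 top normal rack [-0.563  0.007  0.827] tilt to front 34.2 side 0.4
top rack x [-66.7 -42.6 -22.4] y [-25.9   1.   27.8] z [122.4 138.8 152.5]
delta cm [-0.61 -0.01  0.32] turn 0.0
```

View pics/scene15c.png

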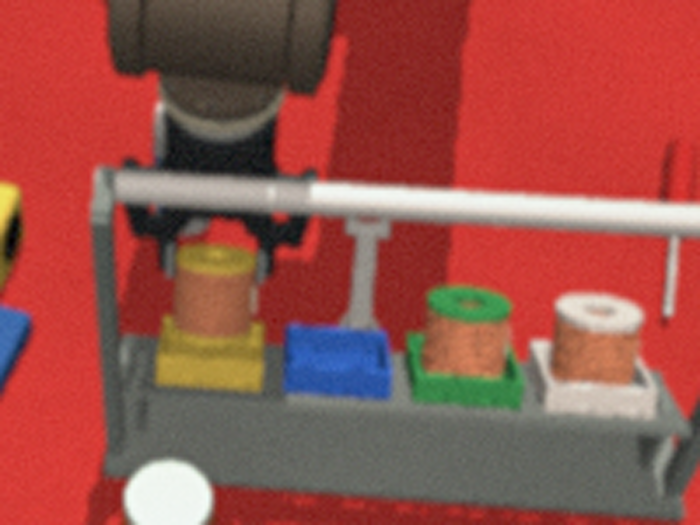

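View pics/wrist15.png

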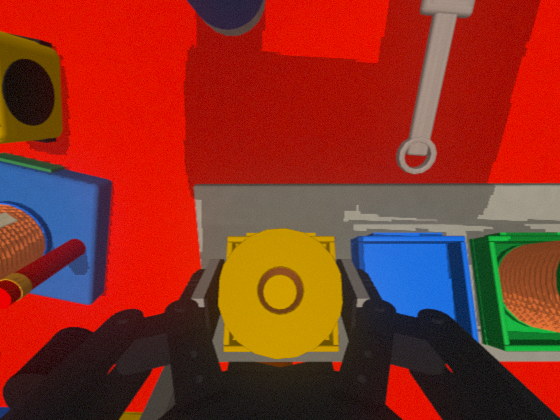

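Emit:
{"op": "move_arm", "data": {"deltas": [[[-0.1,0,0.2],0,255],[[-0.2,0,0.4],0,255],[[-0.3,0,0.6],0,255],[[-0.4,0,0.75],0,255],[[-0.4,0,0.75],0,255]]}}

```text
time: 10.02
ee_pos: [0.5509, 0.0507, 0.1355]
eef_rot: [-180.0, -0.0, -177.0]
ft_force: [0.4, 0.0, -4.5]
grip_width: 0.0576
```

```bash
python3 -c "
from h import *
look('16','y',PY); to(*rk(PY,-38,0,138.8),183)"
```

```text
t 10.02 p [0.5509 0.0507 0.1355] rot [-1.8000e+02 -1.0000e-02 -1.7698e+02] F [ 0.4  0.  -4.5] w 0.0576 j [ -2.  31. 106.  -0.  42. -95.]
scene16 n 131 top normal rack [-0.545  0.005  0.838] tilt to front 33.0 side 0.3
top rack x [-56.1 -30.9 -14.2] y [-28.2  -0.2  26. ] z [120.7 137.9 148.9]
wrist16 n 11152 top normal rack [-0.564  0.007  0.826] tilt to front 34.3 side 0.4
top rack x [-62.7 -38.7 -18.4] y [-25.9   0.9  27.7] z [116.6 133.1 146.9]
delta cm [-0.12 -0.   -0.31] turn 0.0
```

View pics/scene16c.png

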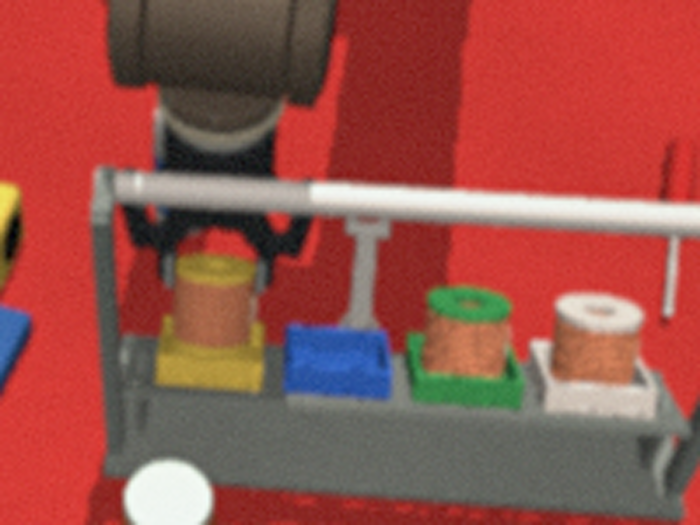

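Emit:
{"op": "move_arm", "data": {"deltas": [[[-0.1,0,0.15],0,255],[[-0.2,0,0.35],0,255],[[-0.3,0,0.55],0,255],[[-0.3,0,0.55],0,255]]}}

```text
time: 10.45
ee_pos: [0.554, 0.0509, 0.1298]
eef_rot: [-180.0, -0.0, -177.0]
ft_force: [0.0, 0.2, -3.8]
grip_width: 0.0578
```

```bash
python3 -c "
from h import *
look('17','y',PY); to(*rk(PY,-38,0,138.8),183)"
```

```text
t 10.45 p [0.554  0.0509 0.1298] rot [-1.8000e+02 -2.0000e-02 -1.7698e+02] F [ 0.   0.2 -3.8] w 0.0578 j [ -2.  32. 106.  -0.  42. -95.]
scene17 n 82 top normal rack [ 0.349 -0.005  0.937] tilt to front -20.4 side -0.3
top rack x [-44.   22.1  27.7] y [-31.9  -0.9  36.6] z [102.4 105.3 132.5]
wrist17 n 11164 top normal rack [-0.564  0.006  0.826] tilt to front 34.3 side 0.4
top rack x [-59.6 -35.6 -15.4] y [-25.8   0.9  27.8] z [110.9 127.5 141.2]
delta cm [ 0.18  0.   -0.87] turn 0.0
```

Emit:
{"op": "move_arm", "data": {"deltas": [[[-0.1,0,0.15],0,255],[[-0.15,0,0.3],0,255],[[-0.2,0,0.4],0,255],[[-0.2,0,0.4],0,255]]}}

```text
time: 10.88
ee_pos: [0.5559, 0.051, 0.126]
eef_rot: [-180.0, -0.0, -177.0]
ft_force: [-0.8, 0.2, -5.4]
grip_width: 0.0575
```

```bash
python3 -c "
from h import *
look('18','y',PY); to(*rk(PY,-38,0,138.8),183)"
```

```text
t 10.88 p [0.5559 0.051  0.126 ] rot [-1.8000e+02 -2.0000e-02 -1.7698e+02] F [-0.8  0.2 -5.4] w 0.0575 j [ -2.  32. 106.  -0.  42. -95.]
scene18 n 103 top normal rack [ 0.322 -0.004  0.947] tilt to front -18.8 side -0.2
top rack x [-38.   24.9  29.6] y [-35.7   1.8  36.6] z [ 98.7 101.9 123.8]
wrist18 n 11138 top normal rack [-0.564  0.006  0.826] tilt to front 34.3 side 0.4
top rack x [-57.7 -33.7 -13.6] y [-25.9   0.9  27.9] z [107.1 123.6 137.3]
delta cm [ 0.39 -0.   -1.26] turn 0.0
```

View pics/scene18c.png

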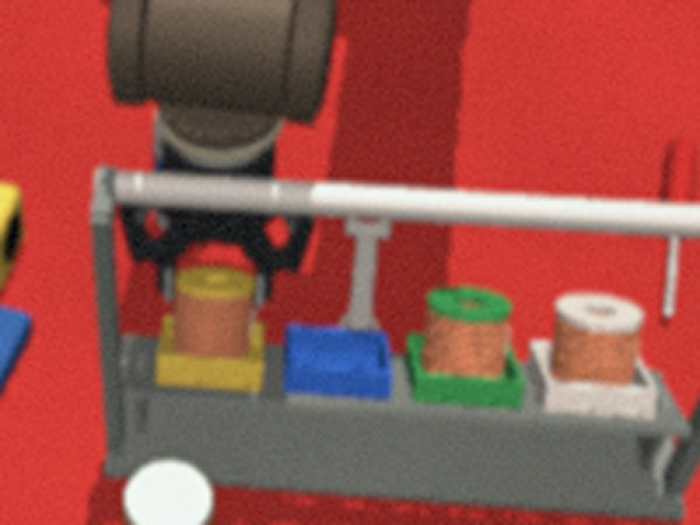

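Emit:
{"op": "move_arm", "data": {"deltas": [[[-0.1,0,0.1],0,255],[[-0.15,0,0.2],0,255],[[-0.2,0,0.35],0,255],[[-0.2,0,0.35],0,255]]}}

```text
time: 11.32
ee_pos: [0.5587, 0.0513, 0.1246]
eef_rot: [-180.0, 0.2, -177.0]
ft_force: [-4.0, -0.5, 15.1]
grip_width: 0.0578
```

```bash
python3 -c "
from h import *
look('19','y',PY); to(*rk(PY,-38,0,138.8),183)"
```

```text
t 11.32 p [0.5587 0.0513 0.1246] rot [-1.7999e+02  1.6000e-01 -1.7698e+02] F [-4.  -0.5 15.1] w 0.0578 j [ -2.  33. 106.   0.  41. -95.]
scene19 n 124 top normal rack [0.322 0.005 0.947] tilt to front -18.8 side 0.3
top rack x [-35.6  25.6  30. ] y [-35.8   3.1  36.8] z [ 96.7 101.1 121.9]
wrist19 n 11225 top normal rack [-0.547  0.008  0.837] tilt to front 33.1 side 0.4
top rack x [-55.2 -31.  -10.4] y [-25.9   1.1  28. ] z [106.4 122.3 135.8]
delta cm [ 0.65 -0.01 -1.43] turn 0.0
```

Emit:
{"op": "move_arm", "data": {"deltas": [[[0,0,0],0,70],[[0,0,0],0,60],[[0,0,0],0,50],[[0,0,0],0,40]]}}

```text
time: 11.75
ee_pos: [0.558, 0.0511, 0.1227]
eef_rot: [-180.0, 0.0, -177.0]
ft_force: [0.3, -0.8, -0.5]
grip_width: 0.0716
```

```bash
python3 -c "
from h import *
look('20','y',PY); to(*rk(PY,-38,0,138.8),183)"
```

```text
t 11.75 p [0.558  0.0511 0.1227] rot [-1.7999e+02  1.0000e-02 -1.7698e+02] F [ 0.3 -0.8 -0.5] w 0.0716 j [ -2.  33. 106.  -0.  41. -95.]
scene20 n 150 top normal rack [ 0.314 -0.003  0.949] tilt to front -18.3 side -0.2
top rack x [-36.6  26.1  31.3] y [-35.8   4.4  36.6] z [ 95.1 101.2 122.3]
wrist20 n 11090 top normal rack [-0.499 -0.002  0.867] tilt to front 29.9 side -0.1
top rack x [-55.4 -31.   -9.7] y [-26.4   0.5  27.2] z [106.7 120.7 133. ]
delta cm [ 0.59  0.   -1.61] turn 0.0
```

View pics/scene20c.png

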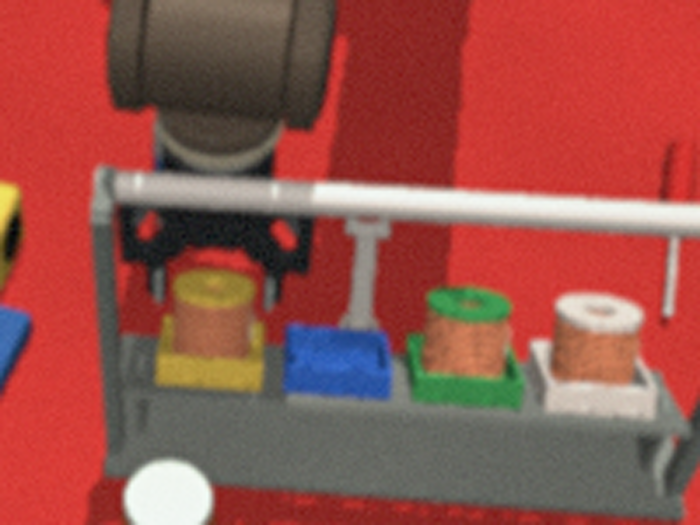

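View pics/wrist20.png

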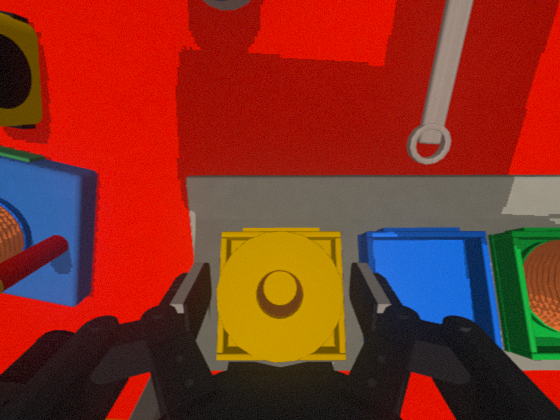

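Yellow is home: tilt 29.9°, top centre about 59.5 mm above the floor. I'm retreating to the front and up, then on to blue.

Emit:
{"op": "move_arm", "data": {"deltas": [[[0.5,0,-0.8],0,40],[[1.5,0,-2.5],0,20],[[3,0,-5],0,0],[[4,0,-8],0,0],[[4.5,0,-11],0,0]]}}

```text
time: 12.27
ee_pos: [0.5112, 0.0488, 0.2341]
eef_rot: [180.0, -0.1, -177.0]
ft_force: [-0.1, 0.5, -0.1]
grip_width: 0.0853
```

```bash
python3 -c "
from h import *
look('21','y',PY); tilt('scene21','y',PY)
s=dict(np.load('pics/wrist21.npz')); W=cloud(s); hsv=cv2.cvtColor(s['pixels'],cv2.COLOR_RGB2HSV)
m=(cv2.inRange(hsv,(20,130,60),(35,255,255))>0)&(abs(W[...,0]-PY[0]+.03)<.05)&(abs(W[...,1]-PY[1])<.045)&(W[...,2]>.106)
q=W[m]; v=np.linalg.svd(q-q.mean(0),full_matrices=False)[2]; print(np.degrees(np.arccos(abs(v[2][2]))), v[2], (np.percentile(q,2,axis=0)+np.percentile(q,98,axis=0))/2-PY)
to(.5765,-.1745,.2,79.2)
s=dict(np.load('pics/scene21.npz')); W=cloud(s); hsv=cv2.cvtColor(s['pixels'],cv2.COLOR_RGB2HSV)
m=(cv2.inRange(hsv,(105,120,50),(125,255,255))>0)&(abs(W[...,0]-.576)<.05)&(abs(W[...,1]+.175)<.05)&(W[...,2]>.075)
q=W[m]; print(len(q),cv2.minEnclosingCircle(q[:,:2].astype(np.float32)),np.median(q,0))
"
```

```text
t 12.27 p [0.5112 0.0488 0.2341] rot [ 1.8000e+02 -1.0000e-01 -1.7698e+02] F [-0.1  0.5 -0.1] w 0.0853 j [ -2.  21. 106.  -0.  53. -95.]
few 0
few 14
few 0
30.00472023591291 [ 0.4992723   0.02825816 -0.86598421] [-0.03152719 -0.00139694  0.05033031]
delta cm [ -5.1  -22.63   3.79] turn 103.8
249 ((0.5782193541526794, -0.17496949434280396), 0.03128373622894287) [ 0.5801676  -0.17249923  0.08452787]
```

Emit:
{"op": "move_arm", "data": {"deltas": [[[0,-3,0],7,0],[[0,-6,0],14,0],[[-1,-10,0],21,0],[[-2,-14,0],28,0],[[-3,-18,0],35,0]]}}

```text
time: 12.78
ee_pos: [0.5523, -0.1311, 0.2328]
eef_rot: [-180.0, 0.0, 147.7]
ft_force: [0.4, 0.2, 0.1]
grip_width: 0.0857
```

Emit:
{"op": "move_arm", "data": {"deltas": [[[0,0,0],7,0],[[0,0,0],14,0],[[0,0,0],21,0],[[0,0,0],28,0],[[0,0,0],35,0]]}}

```text
time: 13.2
ee_pos: [0.5521, -0.1295, 0.2324]
eef_rot: [-180.0, -0.0, 112.7]
ft_force: [0.0, -0.2, 0.7]
grip_width: 0.0855
```

```bash
python3 -c "
from h import *
st(); to(.578,-.1695,.16,79.2)"
```

```text
t 13.2 p [ 0.5521 -0.1295  0.2324] rot [-1.7996e+02 -3.0000e-02  1.1266e+02] F [ 0.  -0.2  0.7] w 0.0855 j [-20.  25.  99.  -0.  56. -43.]
delta cm [-4.7   0.86  7.24] turn 33.5
```

Emit:
{"op": "move_arm", "data": {"deltas": [[[-1,0.2,0],7,0],[[-2,0.4,1],14,0],[[-3,0.6,2.5],21,0],[[-4.7,0.86,4],28,0],[[-4.7,0.86,6],33.5,0]]}}

```text
time: 13.62
ee_pos: [0.58, -0.1712, 0.1726]
eef_rot: [179.9, 0.0, 79.1]
ft_force: [0.6, -0.6, -0.1]
grip_width: 0.0852
```

Emit:
{"op": "move_arm", "data": {"deltas": [[[0,0,0],0,0]]}}

```text
time: 13.7
ee_pos: [0.5774, -0.1693, 0.1692]
eef_rot: [-179.7, -0.1, 79.2]
ft_force: [-0.5, 0.6, 0.5]
grip_width: 0.0853
```

```bash
python3 -c "
from h import *
st(); to(.578,-.1695,.091,79.2); snap('wrist','wrist22')
s=dict(np.load('pics/wrist22.npz')); W=cloud(s); hsv=cv2.cvtColor(s['pixels'],cv2.COLOR_RGB2HSV)
m=(cv2.inRange(hsv,(105,120,50),(125,255,255))>0)&(abs(W[...,0]-.576)<.05)&(abs(W[...,1]+.175)<.05)&(W[...,2]>.075)
q=W[m]; print(len(q),(np.percentile(q,1,axis=0)+np.percentile(q,99,axis=0))/2)
"
```

```text
t 13.7 p [ 0.5774 -0.1693  0.1692] rot [-1.7969e+02 -6.0000e-02  7.9230e+01] F [-0.5  0.6  0.5] w 0.0853 j [-23.  32.  98.  -0.  51. -12.]
delta cm [-0.02  0.11  7.82] turn 0.0
4070 [ 0.57543949 -0.17217971  0.08398546]
```

View pics/wrist22.png

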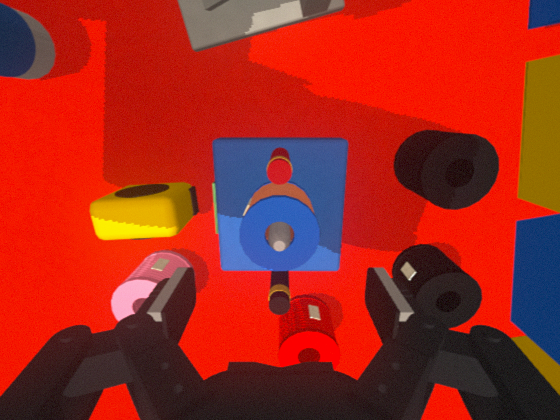

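Emit:
{"op": "move_arm", "data": {"deltas": [[[0,0,2.5],0,0],[[0,0,5],0,0],[[0,0,7],0,0],[[0,0,8.1],0,0],[[0,0,8.1],0,0]]}}

```text
time: 14.17
ee_pos: [0.5781, -0.1688, 0.0907]
eef_rot: [-179.9, -0.0, 79.7]
ft_force: [-0.5, 0.3, -0.4]
grip_width: 0.0853
```

Emit:
{"op": "move_arm", "data": {"deltas": [[[0,0,0],0,0],[[0,0,0],0,120],[[0,0,0],0,255],[[0,0,0],0,255],[[0,0,0],0,255]], "newtons": 40}}

```text
time: 14.58
ee_pos: [0.5788, -0.1693, 0.0938]
eef_rot: [179.9, 0.0, 79.6]
ft_force: [-5.0, 1.7, 13.1]
grip_width: 0.0596
```

Emit:
{"op": "move_arm", "data": {"deltas": [[[0,0,0],0,255],[[0,0,0],0,255]]}}

```text
time: 14.75
ee_pos: [0.5788, -0.1693, 0.0938]
eef_rot: [179.9, 0.0, 79.6]
ft_force: [-4.4, 2.1, 12.7]
grip_width: 0.0595
```

```bash
python3 -c "
from h import *
st(); snap('wrist','wrist23'); snap('scene','scene23')"
```

```text
t 14.75 p [ 0.5788 -0.1693  0.0938] rot [1.7992e+02 3.0000e-02 7.9560e+01] F [-4.4  2.1 12.7] w 0.0595 j [-23.  38. 101.  -0.  41. -12.]
```

View pics/wrist23.png

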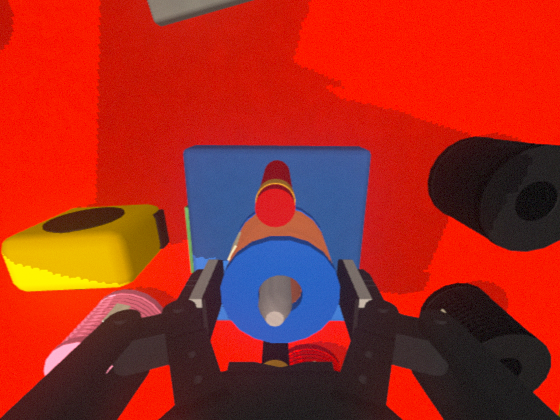

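Emit:
{"op": "move_arm", "data": {"deltas": [[[0,0,-0.5],0,255],[[0,0,-2.5],0,255],[[0,0,-5.5],0,255],[[0,0,-8.5],0,255],[[0,0,-11.5],0,255]]}}

```text
time: 15.27
ee_pos: [0.5784, -0.1692, 0.2084]
eef_rot: [-180.0, -0.0, 79.5]
ft_force: [0.8, -1.0, -3.8]
grip_width: 0.0593
```

Emit:
{"op": "move_arm", "data": {"deltas": [[[0,0,-2],0,255],[[0,0,-2.5],0,255]]}}

```text
time: 15.43
ee_pos: [0.5795, -0.1696, 0.2359]
eef_rot: [179.7, 0.1, 79.5]
ft_force: [1.3, 0.5, -3.9]
grip_width: 0.0591
```

```bash
python3 -c "
from h import *
st(); snap('wrist','wrist24'); s=snap('scene','scene24')
im=cv2.imread('pics/scene24.png'); cv2.imwrite('pics/scene24c.png',cv2.resize(im[100:300,120:400],None,fx=2.8,fy=2.8,interpolation=cv2.INTER_CUBIC))
to(*rk(PB,-75,0,215),183)"
```

```text
t 15.43 p [ 0.5795 -0.1696  0.2359] rot [1.7967e+02 7.0000e-02 7.9540e+01] F [ 1.3  0.5 -3.9] w 0.0591 j [-23.  27.  94.  -0.  58. -12.]
delta cm [ 29.28 -12.34   1.72] turn -103.5
```

View pics/scene24c.png

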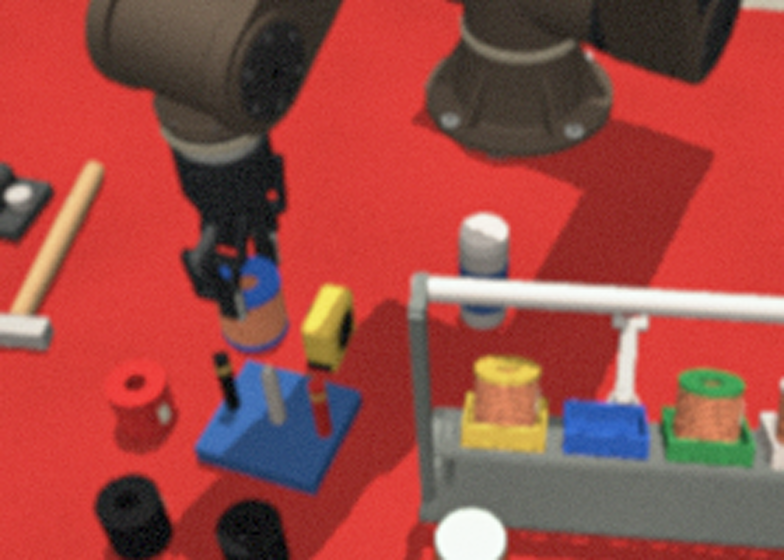

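Emit:
{"op": "move_arm", "data": {"deltas": [[[0,-1,0],-7,255],[[0,-2,0],-14,255],[[0,-3.5,0],-21,255],[[0,-5,0],-28,255],[[0,-6,0],-35,255]]}}

```text
time: 15.95
ee_pos: [0.5179, -0.1578, 0.2297]
eef_rot: [-179.8, -0.2, 114.9]
ft_force: [0.2, -0.5, -3.7]
grip_width: 0.0592
```

Emit:
{"op": "move_arm", "data": {"deltas": [[[0,0,0],-7,255],[[0,0,0],-14,255],[[0,0,0],-21,255],[[0,0,0],-28,255],[[0,0,0],-35,255]]}}

```text
time: 16.37
ee_pos: [0.5191, -0.1581, 0.2298]
eef_rot: [-180.0, -0.2, 149.9]
ft_force: [-0.5, 0.6, -4.9]
grip_width: 0.0589
```

```bash
python3 -c "
from h import *
st(); to(*rk(PB,-75,0,215),183)"
```

```text
t 16.37 p [ 0.5191 -0.1581  0.2298] rot [-179.98   -0.18  149.87] F [-0.5  0.6 -4.9] w 0.0589 j [-24.  23. 103.  -0.  54. -84.]
delta cm [15.74 25.46  1.52] turn -33.1
```

Emit:
{"op": "move_arm", "data": {"deltas": [[[1.8,3,0],-7,255],[[3.6,6,0],-14,255],[[5.4,9,0],-21,255],[[7.2,12,0],-28,255],[[9,15,0],-33.1,255]]}}

```text
time: 16.78
ee_pos: [0.5173, 0.0181, 0.23]
eef_rot: [180.0, -0.2, -177.0]
ft_force: [0.8, -0.8, -4.8]
grip_width: 0.0593
```

```bash
python3 -c "
from h import *
st(); to(*rk(PB,-60,1,170),183)"
```

```text
t 16.78 p [0.5173 0.0181 0.23  ] rot [ 1.7998e+02 -1.7000e-01 -1.7703e+02] F [ 0.8 -0.8 -4.8] w 0.0593 j [ -5.  21. 106.  -0.  53. -98.]
delta cm [-1.49 12.42  6.  ] turn -0.0
```

Emit:
{"op": "move_arm", "data": {"deltas": [[[0,3,0],0,255],[[0,7,0.5],0,255],[[-1,11,2],0,255],[[-1.9,12.4,4],0,255],[[-1.9,12.4,6.5],0,255]]}}

```text
time: 17.2
ee_pos: [0.5322, 0.1447, 0.1652]
eef_rot: [180.0, 0.1, -177.2]
ft_force: [0.1, -0.6, -4.7]
grip_width: 0.0587
```

Emit:
{"op": "move_arm", "data": {"deltas": [[[0,0,0.5],0,255],[[0,0,1.5],0,255],[[0,0,2.2],0,255]], "newtons": 20}}

```text
time: 17.45
ee_pos: [0.5312, 0.1407, 0.1437]
eef_rot: [-180.0, -0.1, -177.4]
ft_force: [0.2, 0.2, -5.1]
grip_width: 0.0594
```

```bash
python3 -c "
from h import *
look('25','b',PB); to(*rk(PB,-55.5,0.5,137.5),183)"
```

```text
t 17.45 p [0.5312 0.1407 0.1437] rot [-1.7998e+02 -8.0000e-02 -1.7741e+02] F [ 0.2  0.2 -5.1] w 0.0594 j [  8.  30. 107.  -0.  43. -85.]
scene25 n 251 top normal rack [-0.008 -0.004  1.   ] tilt to front 0.5 side -0.2
top rack x [-72.6 -46.  -20.6] y [-29.6  -1.8  23.5] z [131.5 133.8 136.1]
wrist25 n 8679 top normal rack [-0.     0.001  1.   ] tilt to front 0.0 side 0.1
top rack x [-77.5 -52.5 -23. ] y [-27.4  -0.6  26.2] z [132.1 133.8 135. ]
delta cm [0.11 0.21 0.65] turn -0.4
```

View pics/wrist25.png

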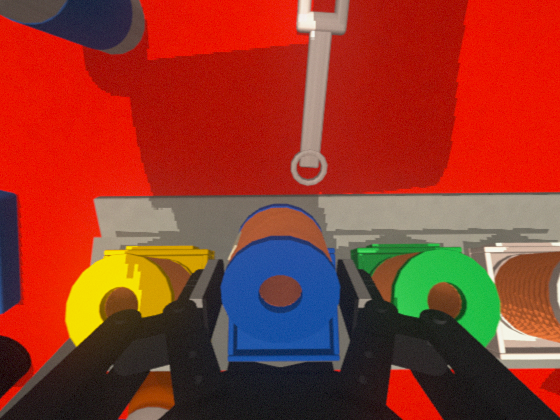

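Emit:
{"op": "move_arm", "data": {"deltas": [[[0,0.15,0.4],-0.4,255],[[0,0.15,0.7],-0.4,255],[[0.2,0.15,0.8],-0.4,255],[[0.5,0.15,0.95],-0.4,255],[[0.8,0.15,1.1],-0.4,255]]}}

```text
time: 17.97
ee_pos: [0.5242, 0.1425, 0.1352]
eef_rot: [180.0, 0.2, -177.0]
ft_force: [-0.5, -0.1, 15.1]
grip_width: 0.0593
```

```bash
python3 -c "
from h import *
look('26','b',PB)"
```

```text
t 17.97 p [0.5242 0.1425 0.1352] rot [ 179.98    0.21 -176.99] F [-0.5 -0.1 15.1] w 0.0593 j [  8.  31. 108.  -0.  41. -85.]
scene26 n 218 top normal rack [-0.155  0.002  0.988] tilt to front 8.9 side 0.1
top rack x [-79.6 -55.1 -29.8] y [-26.9   1.2  27. ] z [120.6 126.6 131.2]
wrist26 n 9256 top normal rack [-0.137  0.006  0.99 ] tilt to front 7.9 side 0.4
top rack x [-84.2 -58.6 -30.6] y [-25.3   1.6  28.5] z [121.2 125.2 129.3]
```

Emit:
{"op": "move_arm", "data": {"deltas": [[[0.3,0,0.1],0,255],[[0.6,0,0.2],0,255],[[0.9,0,0.35],0,255],[[1.1,0,0.5],0,255]]}}

```text
time: 18.4
ee_pos: [0.5128, 0.1421, 0.1302]
eef_rot: [180.0, 0.2, -177.0]
ft_force: [-4.8, 1.7, 12.3]
grip_width: 0.059
```

Emit:
{"op": "move_arm", "data": {"deltas": [[[0.3,0,0.15],0,255],[[0.6,0,0.3],0,255],[[0.9,0,0.45],0,255],[[0.9,0,0.5],0,255]]}}

```text
time: 18.73
ee_pos: [0.5029, 0.1414, 0.1242]
eef_rot: [-180.0, 0.0, -177.0]
ft_force: [-5.4, -0.4, 10.0]
grip_width: 0.059
```

```bash
python3 -c "
from h import *
look('27','b',PB)"
```

```text
t 18.73 p [0.5029 0.1414 0.1242] rot [-1.8000e+02  1.0000e-02 -1.7697e+02] F [-5.4 -0.4 10. ] w 0.059 j [  8.  30. 111.  -0.  38. -85.]
scene27 n 125 top normal rack [-0.46   0.018  0.888] tilt to front 27.4 side 1.0
top rack x [-96.1 -72.3 -52.5] y [-25.7   1.3  26.7] z [106.  118.3 129. ]
wrist27 n 10041 top normal rack [-0.463  0.015  0.886] tilt to front 27.6 side 0.8
top rack x [-102.8  -77.7  -55.3] y [-25.3   1.6  28.6] z [102.2 115.5 127.3]
```

View pics/wrist27.png

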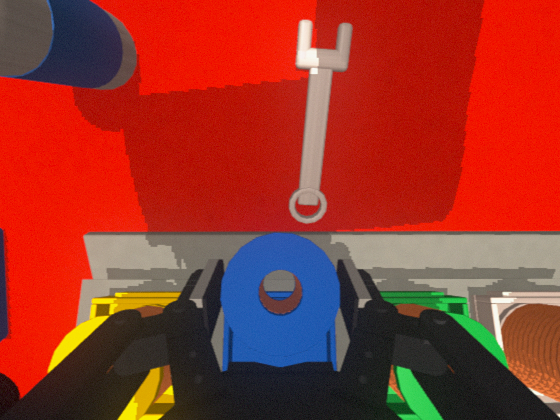

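Emit:
{"op": "move_arm", "data": {"deltas": [[[0,0,0.2],0,255],[[0,0,0.4],0,255],[[0,0,0.55],0,255]]}}

```text
time: 19.08
ee_pos: [0.5004, 0.1409, 0.1187]
eef_rot: [-179.9, -0.4, -176.9]
ft_force: [-19.8, -2.4, 23.3]
grip_width: 0.0592
```

```bash
python3 -c "
from h import *
look('28','b',PB)"
```

```text
t 19.08 p [0.5004 0.1409 0.1187] rot [-179.94   -0.38 -176.93] F [-19.8  -2.4  23.3] w 0.0592 j [  8.  31. 112.  -0.  38. -85.]
scene28 n 99 top normal rack [-0.565 -0.001  0.825] tilt to front 34.4 side -0.1
top rack x [-99.1 -76.2 -58. ] y [-24.4   0.   26.5] z [ 99.4 115.3 126.4]
wrist28 n 10292 top normal rack [-0.553  0.003  0.833] tilt to front 33.6 side 0.2
top rack x [-105.8  -81.7  -61.2] y [-25.8   1.2  28.1] z [ 95.7 111.6 125.3]
```

Tilt is 34° under load, so it should spring back slightly. Lifting clear.

Emit:
{"op": "move_arm", "data": {"deltas": [[[0,0,-0.7],0,255],[[0,0,-2],0,255],[[0,0,-3.5],0,255],[[0,0,-3.5],0,255]]}}

```text
time: 19.52
ee_pos: [0.5042, 0.1414, 0.1551]
eef_rot: [180.0, 0.2, -177.0]
ft_force: [0.1, -0.4, -3.0]
grip_width: 0.0585
```

```bash
python3 -c "
from h import *
look('29','b',PB); to(*rk(PB,-41.6,0,145),183)"
```

```text
t 19.52 p [0.5042 0.1414 0.1551] rot [ 1.8000e+02  1.5000e-01 -1.7698e+02] F [ 0.1 -0.4 -3. ] w 0.0585 j [  8.  28. 110.  -0.  43. -85.]
scene29 n 92 top normal rack [-0.486  0.001  0.874] tilt to front 29.1 side 0.1
top rack x [-85.1 -67.9 -51. ] y [-26.4   1.1  26.8] z [140.9 152.  160.8]
wrist29 n 10254 top normal rack [-0.471 -0.004  0.882] tilt to front 28.1 side -0.2
top rack x [-102.8  -77.8  -55.6] y [-25.4   1.6  28.4] z [134.2 147.6 159.5]
delta cm [-4.06 -0.06  0.81] turn 0.0
```

Emit:
{"op": "move_arm", "data": {"deltas": [[[-1.2,0,0],0,255],[[-2.4,-0.08,0],0,255],[[-3.4,-0.08,0.2],0,255],[[-3.7,-0.08,0.5],0,255],[[-3.7,-0.08,0.5],0,255]]}}

```text
time: 20.03
ee_pos: [0.5405, 0.1424, 0.1467]
eef_rot: [-180.0, -0.1, -177.0]
ft_force: [-1.3, 0.1, -4.8]
grip_width: 0.0587
```

```bash
python3 -c "
from h import *
look('30','b',PB); to(*rk(PB,-34,0,129.5),183)"
```

```text
t 20.03 p [0.5405 0.1424 0.1467] rot [-1.7998e+02 -1.1000e-01 -1.7699e+02] F [-1.3  0.1 -4.8] w 0.0587 j [  8.  31. 105.  -0.  44. -85.]
scene30 n 149 top normal rack [-0.466  0.001  0.885] tilt to front 27.8 side 0.0
top rack x [-64.5 -38.1 -16.4] y [-27.6  -0.5  25.7] z [128.1 141.7 152.8]
wrist30 n 10270 top normal rack [-0.465 -0.004  0.885] tilt to front 27.7 side -0.2
top rack x [-66.7 -41.8 -19.3] y [-26.3   0.7  27.5] z [125.9 139.1 150.9]
delta cm [-1.19  0.02  1.79] turn 0.0
```

View pics/wrist30.png

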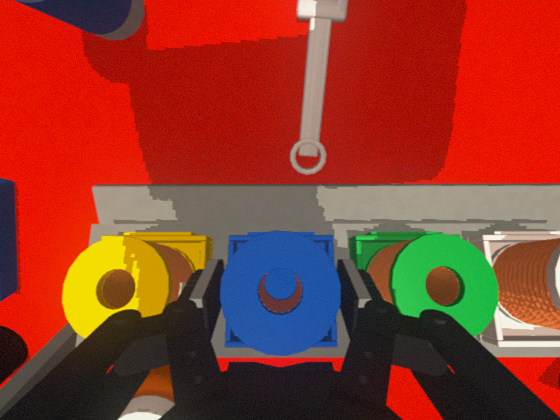

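View pics/scene30c.png

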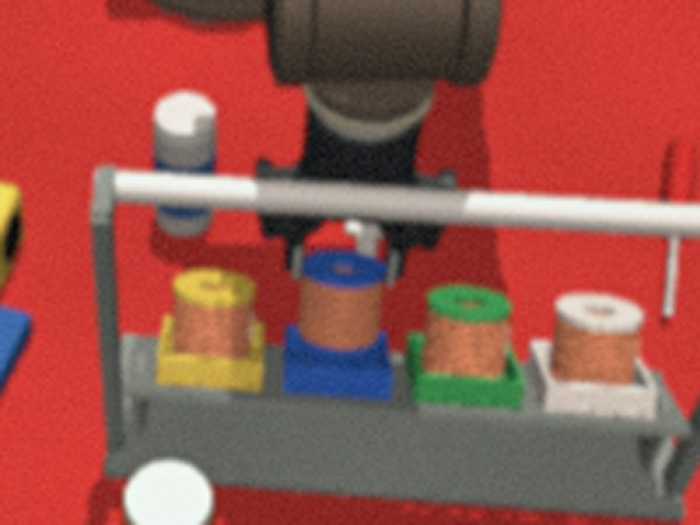

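Emit:
{"op": "move_arm", "data": {"deltas": [[[-0.15,0,0.25],0,255],[[-0.3,0,0.5],0,255],[[-0.45,0,0.75],0,255],[[-0.6,0,0.95],0,255],[[-0.6,0,0.95],0,255]]}}

```text
time: 20.55
ee_pos: [0.5465, 0.1428, 0.1382]
eef_rot: [-180.0, -0.0, -177.0]
ft_force: [-0.5, 0.6, -3.4]
grip_width: 0.0592
```

```bash
python3 -c "
from h import *
look('31','b',PB)"
```

```text
t 20.55 p [0.5465 0.1428 0.1382] rot [-1.7999e+02 -3.0000e-02 -1.7698e+02] F [-0.5  0.6 -3.4] w 0.0592 j [  8.  32. 105.  -0.  44. -85.]
scene31 n 147 top normal rack [-0.466  0.001  0.885] tilt to front 27.8 side 0.0
top rack x [-57.2 -31.6 -10.5] y [-26.6   0.1  26.5] z [120.  133.2 144.7]
wrist31 n 10294 top normal rack [-0.468 -0.004  0.884] tilt to front 27.9 side -0.2
top rack x [-60.6 -35.6 -13.3] y [-26.3   0.8  27.6] z [117.3 130.6 142.6]
```

Emit:
{"op": "move_arm", "data": {"deltas": [[[-0.1,0,0.2],0,255],[[-0.2,0,0.4],0,255],[[-0.3,0,0.6],0,255],[[-0.35,0,0.7],0,255],[[-0.35,0,0.7],0,255]]}}

```text
time: 21.07
ee_pos: [0.5501, 0.143, 0.1314]
eef_rot: [-180.0, -0.0, -177.0]
ft_force: [-0.1, 0.1, -4.9]
grip_width: 0.0591
```

```bash
python3 -c "
from h import *
look('32','b',PB)"
```

```text
t 21.07 p [0.5501 0.143  0.1314] rot [-1.7999e+02 -2.0000e-02 -1.7698e+02] F [-0.1  0.1 -4.9] w 0.0591 j [  8.  33. 104.  -0.  43. -85.]
scene32 n 149 top normal rack [-0.473 -0.007  0.881] tilt to front 28.2 side -0.4
top rack x [-53.8 -28.3  -7.3] y [-26.4  -0.3  26. ] z [112.2 125.7 137.2]
wrist32 n 10334 top normal rack [-0.473 -0.003  0.881] tilt to front 28.2 side -0.2
top rack x [-57.  -32.   -9.8] y [-26.3   0.8  27.8] z [110.5 123.8 135.9]
```

Emit:
{"op": "move_arm", "data": {"deltas": [[[-0.05,0,0.15],0,255],[[-0.1,0,0.3],0,255],[[-0.15,0,0.4],0,255],[[-0.15,0,0.5],0,255]]}}

```text
time: 21.5
ee_pos: [0.5502, 0.1431, 0.1277]
eef_rot: [-180.0, -0.2, -177.0]
ft_force: [-15.4, -1.5, 27.0]
grip_width: 0.0589
```

```bash
python3 -c "
from h import *
look('33','b',PB)"
```

```text
t 21.5 p [0.5502 0.1431 0.1277] rot [-1.7999e+02 -1.6000e-01 -1.7696e+02] F [-15.4  -1.5  27. ] w 0.0589 j [  8.  33. 104.   0.  43. -85.]
scene33 n 107 top normal rack [ 0.238 -0.003  0.971] tilt to front -13.7 side -0.2
top rack x [-43.5  23.6  28.2] y [-38.1   1.7  36. ] z [100.  103.3 120.5]
wrist33 n 10317 top normal rack [-0.499 -0.001  0.866] tilt to front 29.9 side -0.1
top rack x [-56.7 -32.1 -10.6] y [-26.2   0.5  27.9] z [106.1 120.4 132.7]
```

Floor contact squared the coil to 29.9°. I'll relieve the press slightly and open gradually.

Emit:
{"op": "move_arm", "data": {"deltas": [[[0,0,-0.2],0,255],[[0,0,-0.2],0,70],[[0,0,-0.2],0,60],[[0,0,-0.2],0,50],[[0,0,-0.2],0,40]]}}

```text
time: 22.02
ee_pos: [0.5516, 0.1431, 0.1287]
eef_rot: [-180.0, 0.0, -177.0]
ft_force: [-1.4, 0.8, 0.2]
grip_width: 0.072
```

```bash
python3 -c "
from h import *
look('34','b',PB)"
```

```text
t 22.02 p [0.5516 0.1431 0.1287] rot [-1.8000e+02  1.0000e-02 -1.7698e+02] F [-1.4  0.8  0.2] w 0.072 j [  8.  33. 104.  -0.  43. -85.]
scene34 n 96 top normal rack [ 0.229 -0.019  0.973] tilt to front -13.2 side -1.1
top rack x [-42.7  23.4  28. ] y [-38.    3.1  35.9] z [100.9 104.3 121.1]
wrist34 n 10210 top normal rack [-0.5   -0.001  0.866] tilt to front 30.0 side -0.1
top rack x [-56.7 -32.  -10.2] y [-25.9   0.8  27.5] z [106.2 120.4 133. ]
```

View pics/wrist34.png

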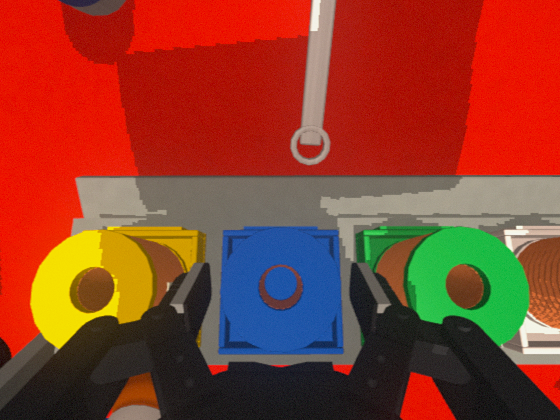

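Emit:
{"op": "move_arm", "data": {"deltas": [[[0.4,0,-0.8],0,40],[[1.3,0,-2.5],0,40],[[2.8,0,-5],0,40],[[4,0,-8],0,40],[[5,0,-11],0,40]]}}

```text
time: 22.53
ee_pos: [0.5004, 0.1403, 0.2402]
eef_rot: [-180.0, -0.0, -177.0]
ft_force: [0.5, 0.2, 0.4]
grip_width: 0.0721
```

Emit:
{"op": "move_arm", "data": {"deltas": [[[3,0,-1],0,40],[[6,0,-2],0,40],[[6,0,-2],0,40],[[6,0,-2],0,40]]}}

```text
time: 22.87
ee_pos: [0.4409, 0.1373, 0.2603]
eef_rot: [180.0, 0.2, -177.0]
ft_force: [0.8, -0.2, -0.3]
grip_width: 0.0717
```

```bash
python3 -c "
from h import *
st(); snap('wrist','wrist35'); snap('scene','scene35'); snap('top','top35')
im=cv2.imread('pics/scene35.png'); cv2.imwrite('pics/scene35c.png',cv2.resize(im[150:320,130:450],None,fx=2.4,fy=2.4,interpolation=cv2.INTER_CUBIC))
cr,sr=np.cos(np.radians(RY)),np.sin(np.radians(RY))
for f in ['wrist35']:
  s=dict(np.load('pics/%s.npz'%f)); W=cloud(s); hsv=cv2.cvtColor(s['pixels'],cv2.COLOR_RGB2HSV)
  for k,rg,P in [('y',((20,130,60),(35,255,255)),PY),('b',((105,120,50),(125,255,255)),PB)]:
    d=W-P; x=cr*d[...,0]+sr*d[...,1]; y=-sr*d[...,0]+cr*d[...,1]; z=W[...,2]-.07
    u=x*.866+z*.5; n=-x*.5+z*.866
    m=(cv2.inRange(hsv,*rg)>0)&(abs(u)<.045)&(abs(y)<.045)&(n>.05)&(n<.075)
    q=W[m]; 
    if len(q)<50: print(f,k,len(q)); continue
    v=np.linalg.svd(q-q.mean(0),full_matrices=False)[2][2]; print(f,k,len(q),'axis',np.round(v*np.sign(v[2]),3),'u,y,n mm',[np.round(1000*(np.percentile(a[m],2)+np.percentile(a[m],98))/2,1) for a in (u,y,n)])
"
```

```text
t 22.87 p [0.4409 0.1373 0.2603] rot [ 1.7999e+02  1.6000e-01 -1.7696e+02] F [ 0.8 -0.2 -0.3] w 0.0717 j [  9.  15. 111.  -0.  54. -84.]
wrist35 y 535 axis [-0.499  0.032  0.866] u,y,n mm [np.float64(1.7), np.float64(19.8), np.float64(58.4)]
wrist35 b 2353 axis [-0.499 -0.028  0.866] u,y,n mm [np.float64(-4.3), np.float64(0.6), np.float64(59.7)]
```

View pics/scene35c.png

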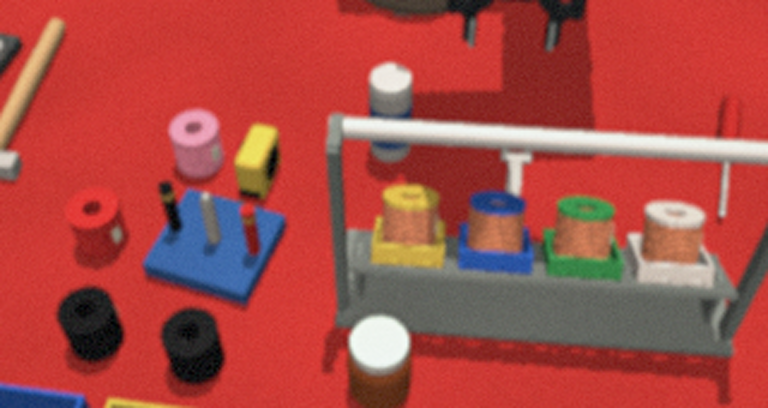

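View pics/top35.png

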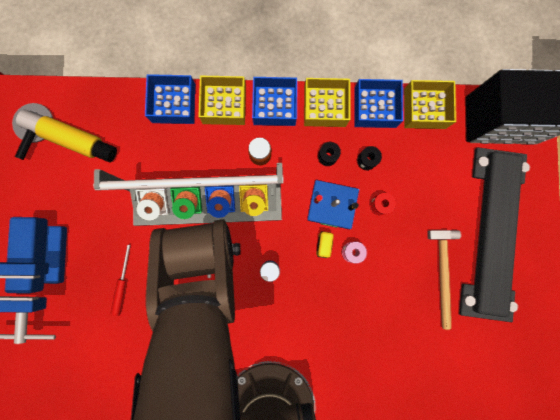

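```bash
python3 -c "
from h import *
print(ctrl.close_job()); st()"
```

```text
the job is handed in; nothing more can be done
None
the job is handed in; nothing more can be done
```

Both coils are home in the pockets of their own colour, and I handed the job in at about 23 s of the 72 s allowed; it reported no verdict.

**How:** The moves can't tilt the tool. I gripped each coil high on its side with the jaws along the rack. I pivoted it to about 30° in the pads by dragging its bottom over the pocket's front rim. Then I lowered it along the pocket's axis from in front of the lamp bar and let go once it touched the floor.

**Last checks:**

| Coil | Tilt (target 30°) | Top above floor (60 mm when home) | Off centre |
|---|---|---|---|
| Yellow | 30.0° | about 59.5 mm | about 3 mm |
| Blue | 30.0° | 59.7 mm | about 4 mm, towards the front wall |

The gripper is clear of everything. In the last pictures the parked coils, tools, can and jar look where they were; I checked this by eye, not by measurement.

**What disagreed or went wrong:**
- My last reading of yellow, after blue was placed, was no good because the gripper hid most of it (19.8 mm sideways). Yellow's figures above come from right after its own placing. The later pictures show it seated like the green coil.
- The scene camera's tilt readings for the seated coils were also unusable, because they picked up the pocket wall.
- My first try at tilting yellow jammed its edge on the rim at about 60 N before I changed the method. That is below the 120 N wrist limit.

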